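# Free a leaded pane from the setting jig

### The job

The putty on the small leaded pane has set. With the pull hook, not with your fingers, draw every press weight out of the deep bores of the jig's beam by its loop and stand them all upright in the grey tray, and hang the hook back in its forked stand. Then slide the spatula under the pane, lift it without touching it with the fingers, bring it out from beneath the beam and lay it centred and square on the runners of the empty drying rack; finally lay the spatula flat on the bench clear of the rack and leave everything else where it is.

Things in the scene. Friction and masses are not known exactly. Their poses are not given: they have to be found in the camera images.
- jig: fixed setting jig; origin: base centre, on the bench; x from open front to far end, z up. Base 150 (x) by 212 (y) by 6 mm. Two wooden runners along x, 130 long, |y| 68 to 88 mm, tops at z 30 mm, carry the pane; the space between them is open at the front. An aluminium beam (x 8 to 68, |y| up to 93, z 50 to 128 mm, legs at |y| 93 to 105) bridges the pane's far half
- bore1 (a point): mouth centre (z 128 mm) of a vertical through bore of 48 mm diameter in the jig's beam, at jig x = 38, y = -54 mm
- bore2 (a point): the same, the bore at jig y = 0
- bore3 (a point): the same, the bore at jig y = 54 mm
- pane: leaded amber pane in a thin white frame, 130 (x) by 170 (y) by 8 mm, 0.25 kg; origin: centre of its underside. Starts on the jig's runners, underside at z 30 mm, axes as the jig's. Its far half lies below the beam with 12 mm of air above: raise it there only about 5 mm, draw it at least 70 mm straight back along the jig's -x, then lift. It rests on blade or runners by its weight alone
- rack: fixed empty wooden drying rack; origin: base centre, on the bench; x along its runners, away from the robot. Base 150 (x) by 212 (y) by 6 mm, runners 130 mm long along x at |y| 68 to 88 mm, tops at z 30 mm, open between them and at the front (-x). The pane goes with its origin over the rack's, underside at z 30 mm, 130 mm side along x
- hook: pull hook, 0.1 kg, starts upright in the stand; origin: on the shank's axis, underside of the 28 mm round flange (5 mm thick); z up. Wooden handle 26 (x) by 16 (y), z 5 to 65 mm. Shank 5 mm thick down to z -62; there a 4 mm thick foot runs along +x, outer end x 13, with an upturned tip, top z -56. Seat for a loop: x 2.5 to 9, floor z -60 mm
- stand: fixed forked steel stand for the hook; origin: on the bench under the hook's place; x away from the fork's open end. Arms x -28 to 27, |y| 7 to 22 mm, tops at z 85 mm; slot between them 14 mm wide along x, closed at x 25 mm. The hook hangs with shank in the slot at x, y = 0, flange on the arms, x axis along the stand's x; lift it straight up, lower it straight down
- spatula: flat lifter, 0.15 kg, lying flat on the bench; origin: underside, below the grip point of the handle; x to the blade, z up. Wooden handle x -60 to 30 mm, 26 mm wide (y), 28 mm high, its flat underside level with the blade's; blade x 28 to 135 mm, 80 mm wide, 2.5 mm thick
- tray: loose grey open tray, 125 by 125 mm, walls 5 mm thick and 22 mm high, floor 5 mm thick, 0.7 kg; origin: centre of its underside, z up
- weight1: steel press weight, 43 mm diameter, 28 mm high, 0.3 kg; origin: centre of its underside, z up. On top an upright loop of 4 mm bar in its y-z plane: legs at y -12 and 12, crossbar along y, underside at z 48, top 52 mm (opening 20 by 20 mm); hook it along its x, from either side. Starts standing on the pane in a bore, loop top 38 mm below the mouth. May be absent
- weight2: another press weight, the same as weight1; may be absent
- weight3: another press weight, the same as weight1; may be absent
- jar: bystander, not to be disturbed: white pot, 64 mm wide, 85 mm high
- tin: bystander, not to be disturbed: closed tin, 74 mm wide, 75 mm high
- bottle: bystander, not to be disturbed: clear bottle, 56 mm wide, 150 mm high
- brush: bystander, not to be disturbed: hand brush lying flat
- oilstone: bystander, not to be disturbed: grey sharpening stone, 120 by 45 by 22 mm
- tape: bystander, not to be disturbed: roll of paper tape lying flat, 90 mm wide, 24 mm high
There are look-alikes about, which are no part of the job. Of the things like the spatula, leave any that is red; of the rest the smaller one is meant.

How it is judged:
On the way, in this order (a step that is already met when the one before it is completed fails the run):
1. every press weight has been drawn out and stands upright in the tray, off the hook (x of weight1 in the frame of tray between -0.05 and 0.05 m and y of weight1 in the frame of tray between -0.05 and 0.05 m and z of weight1 in the frame of tray between 0 and 0.012 m and angle between each of weight1, weight2, weight3's own z axis and vertical below 0.15 rad and contact force between hook and weight1 below 0.1 N and x of weight2 in the frame of tray between -0.05 and 0.05 m and y of weight2 in the frame of tray between -0.05 and 0.05 m and z of weight2 in the frame of tray between 0 and 0.012 m and contact force between hook and weight2 below 0.1 N and x of weight3 in the frame of tray between -0.05 and 0.05 m and y of weight3 in the frame of tray between -0.05 and 0.05 m and z of weight3 in the frame of tray between 0 and 0.012 m and contact force between hook and weight3 below 0.1 N), for 0.2 s.
2. the pane is carried on the spatula, clear of the jig (its underside more than 60 mm above the bench) (height (world z) of pane above 0.06 m and contact force between spatula and pane above 0.8 N and angle between pane's own z axis and vertical below 0.3 rad), for 0.2 s.
At the end, for the whole second after the job is handed in: weights upright in the tray (0.15 rad, within 50 mm of its centre per axis); pane level on the rack's runners, 15 mm of centred per axis, square to 0.12 rad; hook hung upright in its stand (15 mm along, 7 mm across the slot); spatula flat on the bench, origin over 140 mm from the rack's; all at rest (all of step 1 and x of pane in the frame of rack between -0.015 and 0.015 m and y of pane in the frame of rack between -0.015 and 0.015 m and z of pane in the frame of rack between 0.026 and 0.034 m and angle between the x axis of pane and the x axis of rack, either way round below 0.12 rad and angle between pane's own z axis and vertical below 0.05 rad and contact force between spatula and pane below 0.1 N and height (world z) of spatula below 0.004 m and angle between spatula's own z axis and vertical below 0.08 rad and horizontal distance between spatula and rack above 0.14 m and x of hook in the frame of stand between -0.02 and 0.015 m and y of hook in the frame of stand between -0.007 and 0.007 m and z of hook in the frame of stand between 0.08 and 0.091 m and angle between hook's own z axis and vertical below 0.12 rad and linear speed of each of weight1, weight2, weight3, pane, hook, spatula below 0.02 m/s); the robot touches nothing.
It fails at once if the fingers touch the pane (contact force between the fingers and pane above 0.5 N).
It fails at once if the fingers touch a weight that is still in the jig ((contact force between the fingers and weight1 above 0.5 N and z of weight1 in the frame of jig below 0.12 m and horizontal distance between weight1 and jig below 0.12 m) or (contact force between the fingers and weight2 above 0.5 N and z of weight2 in the frame of jig below 0.12 m and horizontal distance between weight2 and jig below 0.12 m) or (contact force between the fingers and weight3 above 0.5 N and z of weight3 in the frame of jig below 0.12 m and horizontal distance between weight3 and jig below 0.12 m)).
It fails at once if the pane is tipped more than 0.4 rad or dropped to the bench (angle between pane's own z axis and vertical above 0.4 rad or height (world z) of pane below 0.012 m).
It fails at once if a bystander is shifted more than 40 mm (distance of any of jar, tin, bottle, brush, oilstone, tape from where it was at the start of the episode above 0.04 m).
Of weight1, weight2, weight3 only 2 to 3 are there at a start; the rules pass over those that are not, and their reading is None.
At some moment in a run one of tray, spatula may be knocked a few centimetres aside while the robot is not near it.
It also fails if it takes over 210 s, if anything falls off the work surface, if the arm or the gripper's body presses on something with over 40 N, if the wrist force passes 120 N, or if a joint passes its speed limit or range.

### The arm

A 6-joint arm with a two-finger parallel gripper is mounted at the origin on the work surface. World frame = base frame: x ahead of the robot, y to its left, z up, the work surface at z = 0. Lengths are in m, angles in rad, forces in N, time in s.
With the tool pointing down it reaches from about 0.225 to 0.875 m from the base axis. Payload 3.4 kg.
Tool frame: the origin (TCP) lies at the very end of the fingers, on their centre line; the grasp point (between the pads) lies 19 mm behind it; z points along the fingers, y is the direction in which the jaws open and shut (so a half turn about z gives the same grasp; the last joint's range is limited). The gripper opens to 85 mm and grips with 20 to 120 N. Pads are 22 mm wide; open, the fingers measure 114 mm over their backs; the gripper's body (76 mm by 85 mm) begins 54 mm behind the grasp point. The pads swing forward as they close: fully open they stand 13 mm farther back than shut.
Start: joints at [0.981, 0.276, 1.505, -0, 1.361, -0.121], TCP at [0.26, 0.513, 0.231] pointing down, gripper open.
Joint ranges: [-2.89, 2.89], [-0.75, 2.08], [0.22, 2.7], [-1.18, 4.32], [0.11, 2.71], [-2.7, 2.7]. Speed limits (rad/s): [2.57, 2.57, 3.14, 3.14, 3.14, 3.14].

### API

Orientations are given as a unit quaternion [w, x, y, z].
In Python, from rig import telemetry, cams, sign_off, spotter gives the robot as it stands.
- The arm moves only by the tool servo_tool, never from a script. Its argument "steps" is a list of rows, each a list of 6 numbers: the shift along the tool's x, y, z in mm, then the turn, a rotation vector about the tool's x, y, z in degrees. In form: [[x, y, z, ax, ay, az], ...]. A call has 1 to 8 rows; each row is the pose to reach, as a shift and turn from the pose commanded when the call began, along the tool's axes at that moment; what a row does not reach only later rows make up. A row lasts 1/10 s, in which the tool goes at most 50 mm and 8.59 degrees, less where a joint would pass 70% of its speed; a pose out of reach is approached as far as the arm can. A call with a gripper value outside its range is refused whole. "hand" is the closure in counts, from 0 (fully open) to 255 (shut), set as the call begins (left out, the last holds). The fingers move at their own pace and stop on an object; "grip_force" is the grip in N (left out, the last holds). Time passes only in rows, so rows that repeat a pose let the fingers close. It gives the time, the measured TCP pose, the force and the opening at its end, in the units of the state.
- telemetry.get_state(): the state, without advancing time (a new reading comes with each control period).
- cams.get_image(name): name is "scene" or "top" or "wrist"; returns (picture, depth): 384x512x3 uint8, red, green, blue; 384x512 float32, m along the optical axis (not along the pixel's ray), 0 where there is no reading.
- cams.camera_model(name): a dict with "camera_matrix" (3x3 intrinsics, pixels), "origin" and "rotation" of the camera in the world; the wrist camera has in their place "tool_from_camera" (4x4, takes a point from camera to tool coordinates, whose origin is the TCP and whose axes are the flange's). Camera axes: x right, y up, looking along -z (the intrinsics and any distortion apply to the point x, -y, -z); pixel columns grow to the right and rows downward; lengths in m; the calibration is good to about 2 mm. A picture is of the moment at which its call begins: read the wrist's pose just before it. camera_model takes no time and is no camera call.
- sign_off(): hands the job in, once; it reports no verdict.
Trained networks look in the newest picture that a camera, given by its name, has taken for a name from the list of things; names that differ only in an ending like _2 or _b are one class to them, and where a whole thing is asked for, a point or a joint stands for the part that bears it (a point fixed in the world has none). Each returns a list of dicts, best first, with "conf" (0 to 1); they miss things now and then, are a little off and sometimes report something else, mostly with a low value. They report only what shows in the picture. A call takes as long as a camera call. They do not tell look-alikes from the thing itself.
- spotter.outline_of(query, camera): "region" (384x512 bool, what is visible of it) and "rect" ([left, top, width, height] in pixels, round what is visible of it).
The state is a dict: "clock": time; "qpos": joint angles; "qd": joint speeds; "effort": joint torques, N m; "position": TCP position; "ee_rot": TCP orientation; "contact_force": force on the tool from outside, world axes, zero at the start; "moment": the same for the moment, N m; "width": finger opening in m.
Only numpy, scipy, OpenCV 4.12 (cv2) and the standard library are available. Lean on these libraries where they do the work, as an engineer would, in place of code of your own. Each camera call takes 0.05 s, during which the arm holds its last target.

## Working session

There is one attempt and no reset: what is moved stays moved. The work goes in short steps, Python scripts to look and compute and a tool call to move; the robot and the scene stay as the last step left them, time stands still between calls to the robot, and variables do not carry over. Pictures are saved under pics/ and viewed, and the job is handed in when it is done.

Besides the shell and the picture viewer there is one more tool, called after "Emit:" as name([rows], argument=value, ...), one row to a line, values as JSON. servo_tool: Moves the arm, as the interface text tells. Its arguments: {"type":"object","properties":{"steps":{"type":"array","items":{"type":"array","items":{"type":"number"}}},"hand":{"type":"number"},"grip_force":{"type":"number"}},"required":["steps"]}

```bash
ls; mkdir -p pics; cat > h.py <<'E'
import numpy as np, cv2
from rig import telemetry, cams, sign_off, spotter
from scipy.spatial.transform import Rotation as R
def snap(name,fn=None):
    st=telemetry.get_state()
    im,d=cams.get_image(name)
    if fn: cv2.imwrite('pics/'+fn,cv2.cvtColor(im,cv2.COLOR_RGB2BGR))
    m=cams.camera_model(name)
    K=np.array(m['camera_matrix'])
    if 'origin' in m:
        o=np.array(m['origin']);Rm=np.array(m['rotation'])
        if Rm.shape!=(3,3): Rm=R.from_quat(np.r_[Rm[1:],Rm[0]]).as_matrix()
    else:
        T=np.array(m['tool_from_camera']);q=st['ee_rot']
        Rt=R.from_quat([q[1],q[2],q[3],q[0]]).as_matrix()
        o=np.array(st['position'])+Rt@T[:3,3];Rm=Rt@T[:3,:3]
    return im,d,K,o,Rm
def cloud(s):
    im,d,K,o,Rm=s
    v,u=np.mgrid[0:d.shape[0],0:d.shape[1]]
    x=(u-K[0,2])/K[0,0]*d;y=(v-K[1,2])/K[1,1]*d
    P=np.stack([x,-y,-d],-1)@Rm.T+o
    P[d==0]=np.nan
    return P
def proj(s,p):
    im,d,K,o,Rm=s
    c=(np.asarray(p)-o)@Rm
    return np.stack([K[0,0]*c[...,0]/-c[...,2]+K[0,2],K[1,1]*-c[...,1]/-c[...,2]+K[1,2]],-1)
E
python3 - <<'E'
from h import *
for n in ['scene','top','wrist']:
    s=snap(n,n+'0.png'); print(n,cams.camera_model(n))
    np.savez(n+'0.npz',*s)
print(telemetry.get_state())
E
```

```text
pics
scene {'camera_matrix': array([[384.04001302,   0.        , 249.27779161],
       [  0.        , 384.04001302, 189.46885648],
       [  0.        ,   0.        ,   1.        ]]), 'origin': array([ 1.21704407, -0.17918066,  1.08640226]), 'rotation': array([0.73622323, 0.24544751, 0.19244344, 0.60058005])}
top {'camera_matrix': array([[427.94284673,   0.        , 256.67979721],
       [  0.        , 427.94284673, 193.82802734],
       [  0.        ,   0.        ,   1.        ]]), 'origin': array([ 0.42840757, -0.00900456,  1.2971589 ]), 'rotation': array([-0.70551171, -0.01232797,  0.0210285 ,  0.70827893])}
wrist {'camera_matrix': array([[267.55686038,   0.        , 256.37922061],
       [  0.        , 267.55686038, 192.54142729],
       [  0.        ,   0.        ,   1.        ]]), 'tool_from_camera': array([[-5.66154640e-04,  9.65766930e-01,  2.59410710e-01,
         6.58137880e-02],
       [ 9.99999247e-01,  2.64250083e-04,  1.19867920e-03,
        -6.70361042e-04],
       [ 1.08909543e-03,  2.59411194e-01, -9.65766352e-01,
        -1.41399161e-01],
       [ 0.00000000e+00,  0.00000000e+00,  0.00000000e+00,
         1.00000000e+00]])}
{'clock': 0.15, 'qpos': array([ 9.81031337e-01,  2.76456932e-01,  1.50584869e+00, -3.34145905e-05,
        1.36070170e+00, -1.20985017e-01]), 'qd': array([-0.00033028, -0.00163433, -0.00395588,  0.00019254,  0.0008229 ,
        0.00052303]), 'effort': array([ 1.50616666e-03, -4.17146838e+01, -2.46031469e+01, -5.48934611e-05,
        7.60377094e-03, -2.89896853e-06]), 'position': array([0.25956824, 0.51263106, 0.23063178]), 'ee_rot': array([-2.30794743e-04,  2.32246237e-01,  9.72656766e-01, -6.68821990e-04]), 'contact_force': array([-0.18056794, -0.45031346, -0.47658787]), 'moment': array([0.04318965, 0.04267565, 0.0348578 ]), 'width': 0.08540536066274536}
```

View pics/scene0.png

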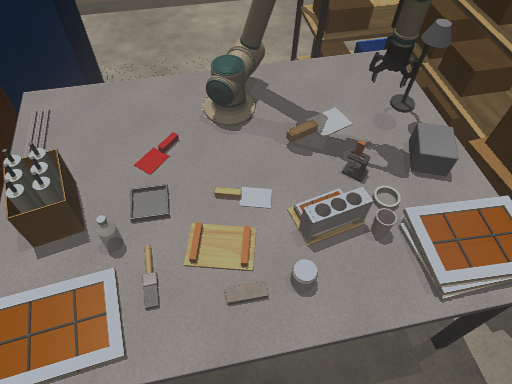

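View pics/top0.png

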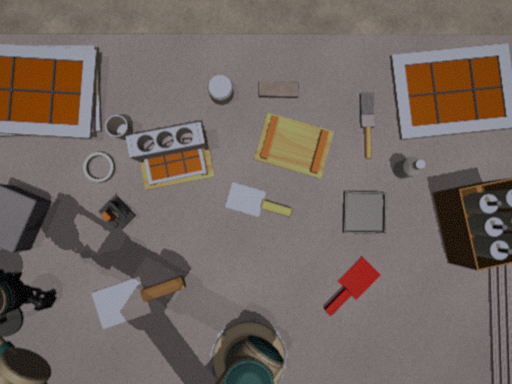

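View pics/wrist0.png

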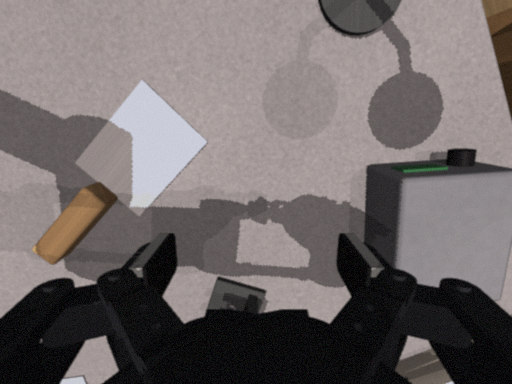

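The pictures show the jig (top px 166,139), rack (295,145), tray (363,212), hook and stand (117,211), the yellow-handled spatula (258,201), and larger and red look-alikes at (140,300) and (352,285). Next I'll measure them.

```bash
python3 - <<'E'
from h import *
s=tuple(np.load('top0.npz')[f'arr_{i}'] for i in range(5))
P=cloud(s); im=s[0]
def box(name,u0,u1,v0,v1,z0,z1,extra=None):
    Q=P[v0:v1,u0:u1].reshape(-1,3); c=im[v0:v1,u0:u1].reshape(-1,3).astype(int)
    m=(Q[:,2]>z0)&(Q[:,2]<z1)
    if extra is not None: m&=extra(c)
    Q=Q[m]
    r=cv2.minAreaRect((Q[:,:2]*1000).astype(np.float32))
    print(name,len(Q),'c',np.round(r[0],1),'sz',np.round(r[1],1),'ang',round(r[2],1),'zmed',np.round(np.median(Q[:,2])*1000,1))
print('bench z',np.nanmedian(P[230:260,300:330,2]), np.nanmedian(P[160:190,330:350,2]))
box('jigbeam',110,230,110,180,.115,.14)
box('rackrun',245,345,105,185,.022,.04)
box('tray',335,395,180,242,.012,.035)
box('trayall',335,395,180,242,.003,.035)
box('spHandle',215,300,175,225,.015,.04)
box('spblade',215,300,175,225,.001,.04,lambda c:(c[:,2]>140)&(c.min(1)>130))
box('bigHandle',80,190,265,335,.015,.05)
box('bigblade',80,190,265,335,-.01,.04,lambda c:(c.min(1)>125))
box('stand',90,140,185,240,.07,.1)
box('hook',90,140,185,240,.1,.2)
box('handle',90,140,185,240,.13,.2)
E
python3 - <<'E'
import cv2
a=cv2.imread('pics/scene0.png')[140:240,280:400];cv2.imwrite('pics/a.png',cv2.resize(a,None,fx=5,fy=5,interpolation=3))
a=cv2.imread('pics/top0.png')[110:240,90:240];cv2.imwrite('pics/b.png',cv2.resize(a,None,fx=4,fy=4,interpolation=3))
E
```

```text
bench z 6.894019188319334e-05 0.00013317651379840534
jigbeam 1097 c [635.5 229. ] sz [ 61.2 210.4] ang 10.7 zmed 127.8
rackrun 596 c [ 638.9 -137.7] sz [176.2 130.9] ang 73.8 zmed 30.3
tray 339 c [ 433.1 -346.9] sz [125.3 125.1] ang 87.8 zmed 20.9
trayall 1770 c [ 438.8 -351.8] sz [180.3 185.2] ang 89.2 zmed 6.1
spHandle 267 c [446.7 -81.9] sz [90.  25.8] ang 73.0 zmed 27.5
spblade 668 c [474.3  11.1] sz [106.4  80. ] ang 72.3 zmed 3.5
bigHandle 590 c [212.6 251.8] sz [ 37.6 127.1] ang 18.9 zmed 39.1
bigblade 1329 c [172.6 413.4] sz [125.5 167.5] ang 70.2 zmed 3.5
stand 259 c [431.7 385.5] sz [68.4 44.8] ang 45.0 zmed 85.4
hook 108 c [425.7 379.8] sz [24.8 15.7] ang 47.0 zmed 145.9
handle 77 c [425.7 379.9] sz [24.8 15.5] ang 47.0 zmed 148.4
```

View pics/a.png

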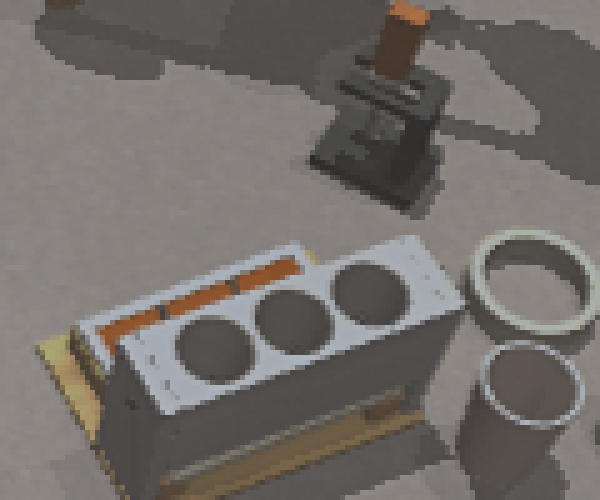

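View pics/b.png

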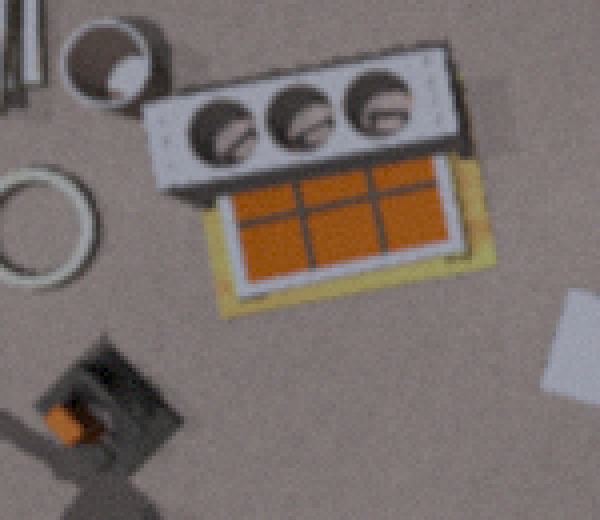

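```bash
cat >> h.py <<'E'
def rel(x,y,z,yaw,st=None,tilt=0):
    """row (mm,deg) to reach TCP at x,y,z mm, tool x axis at yaw deg, z down, from measured pose"""
    st=st or telemetry.get_state(); q=st['ee_rot']
    Rt=R.from_quat([q[1],q[2],q[3],q[0]])
    d=Rt.inv().apply(np.array([x,y,z])-np.array(st['position'])*1000)
    T=R.from_euler('z',yaw,degrees=True)*R.from_euler('x',180,degrees=True)
    rv=(Rt.inv()*T).as_rotvec(degrees=True)
    print('row',np.round(d,1),np.round(rv,2),'rows>=',np.ceil(max(np.linalg.norm(d)/50,np.linalg.norm(rv)/8.59)))
def pose(st=None):
    st=st or telemetry.get_state(); q=st['ee_rot']
    M=R.from_quat([q[1],q[2],q[3],q[0]]).as_matrix()
    print('t',round(st['clock'],2),'tcp',np.round(np.array(st['position'])*1000,1),'yaw',round(np.degrees(np.arctan2(M[1,0],M[0,0])),2),'tilt',np.round(np.degrees(M[:2,2]),2),'F',np.round(st['contact_force'],1),'w',round(st['width']*1000,1),'q6',round(np.degrees(st['qpos'][5]),0))
E
python3 -c "
from h import *
pose();rel(570,217,200,10.7)"
```

```text
t 0.15 tcp [259.6 512.6 230.6] yaw 153.14 tilt [-0.04 -0.07] F [-0.2 -0.5 -0.5] w 85.4 q6 -7.0
row [-410.5 -123.4   30.7] [-4.0000e-02  1.0000e-01  1.4244e+02] rows>= 17.0
```

Emit:
servo_tool([
  [-410,-123,30,0,0,142.4],
  [-410,-123,30,0,0,142.4],
  [-410,-123,30,0,0,142.4],
  [-410,-123,30,0,0,142.4],
  [-410,-123,30,0,0,142.4],
  [-410,-123,30,0,0,142.4],
  [-410,-123,30,0,0,142.4],
  [-410,-123,30,0,0,142.4],
], hand=0)

```text
clock: 0.95
position: [0.55, 0.2364, 0.203]
ee_rot: [-0.0, 0.743, 0.669, -0.0]
contact_force: [0.9, -0.2, -0.9]
width: 0.0854
```

```bash
python3 -c "
from h import *
pose();rel(570,217,200,10.7)"
```

```text
t 0.95 tcp [550.  236.4 203. ] yaw 84.02 tilt [-0.02  0.01] F [ 0.9 -0.2 -0.9] w 85.4 q6 23.0
row [-17.2  21.9   3. ] [-2.000e-02  0.000e+00  7.332e+01] rows>= 9.0
```

Emit:
servo_tool([
  [-17,22,3,0,0,73.3],
  [-17,22,3,0,0,73.3],
  [-17,22,3,0,0,73.3],
  [-17,22,3,0,0,73.3],
  [-17,22,3,0,0,73.3],
  [-17,22,3,0,0,73.3],
  [-17,22,3,0,0,73.3],
  [-17,22,3,0,0,73.3],
])

```text
clock: 1.75
position: [0.569, 0.2189, 0.1999]
ee_rot: [0.0, 0.991, 0.133, -0.0]
contact_force: [1.0, 0.7, 0.6]
width: 0.0856
```

Emit:
servo_tool([
  [0,0,0,0,0,4],
  [0,0,0,0,0,4],
  [0,0,0,0,0,4],
])

```text
clock: 2.05
position: [0.5691, 0.2189, 0.2001]
ee_rot: [-0.0, 0.995, 0.102, -0.0]
contact_force: [-0.2, 0.4, 0.1]
width: 0.0853
```

```bash
python3 - <<'E'
from h import *
pose()
s=snap('wrist','w1.png'); np.savez('w1.npz',*s)
P=cloud(s)
cv2.imwrite('pics/w1b.png',cv2.resize(cv2.cvtColor(s[0],cv2.COLOR_RGB2BGR),(768,576)))
E
```

```text
t 2.05 tcp [569.1 218.9 200.1] yaw 11.72 tilt [-0.03 -0.  ] F [-0.2  0.4  0.1] w 85.3 q6 93.0
```

View pics/w1b.png

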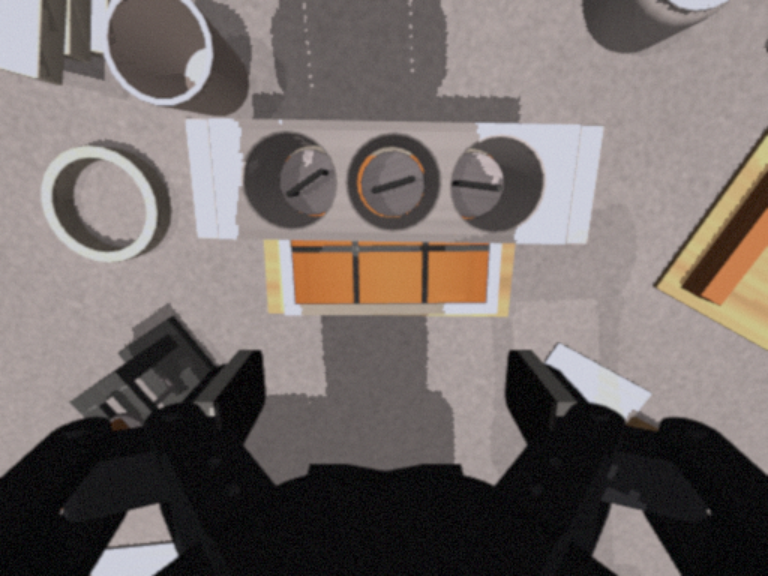

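All three bores hold weights; in the 768×576 picture the crossbars lie at (309,182), (394,184) and (476,184). I'll measure them from depth.

```bash
cat >> h.py <<'E'
def loops(s,jig=(598.2,221.9,10.7),bores=(-54,0,54)):
    P=cloud(s)*1000; a=np.radians(jig[2]); c,sn=np.cos(a),np.sin(a)
    X=(P[...,0]-jig[0])*c+(P[...,1]-jig[1])*sn; Y=-(P[...,0]-jig[0])*sn+(P[...,1]-jig[1])*c
    for i,b in enumerate(bores):
        m=(np.hypot(X-38,Y-b)<20)&(P[...,2]>80)&(P[...,2]<100)
        if m.sum()<8: print(i+1,'none',m.sum());continue
        q=P[m][:,:2].astype(np.float32); r=cv2.minAreaRect(q)
        vx,vy,x0,y0=cv2.fitLine(q,cv2.DIST_L2,0,.01,.01).ravel()
        print('bore',i+1,m.sum(),'bore centre',np.round([jig[0]+38*c-b*sn,jig[1]+38*sn+b*c],1),'bar rect',np.round(r[0],1),np.round(r[1],1),'line ang',round(np.degrees(np.arctan2(vy,vx)),1),'mean',np.round(q.mean(0),1),'z',round(float(np.median(P[m][:,2])),1))
        mid=(np.hypot(X-38,Y-b)<21)&(P[...,2]>55)&(P[...,2]<75); print('   disc z',np.round(np.median(P[mid][:,2]),1),mid.sum())
def rect(s,z0,z1,cx,cy,rad,cond=None):
    P=cloud(s)*1000
    m=(P[...,2]>z0)&(P[...,2]<z1)&(np.hypot(P[...,0]-cx,P[...,1]-cy)<rad)
    if cond is not None: m&=cond(s[0].astype(int))
    q=P[m][:,:2].astype(np.float32); r=cv2.minAreaRect(q)
    print('rect n',m.sum(),np.round(r[0],1),np.round(r[1],1),round(r[2],1),'z',np.round(np.median(P[m][:,2]),1)); return P,m
E
python3 - <<'E'
from h import *
s=tuple(np.load('w1.npz')[f'arr_{i}'] for i in range(5))
loops(s)
rect(s,120,135,635,229,130)
# hole fits
P=cloud(s)*1000
m=((P[...,2]>122)&(P[...,2]<134)&(np.hypot(P[...,0]-635,P[...,1]-229)<130)).astype(np.uint8)
cs,h=cv2.findContours(m,cv2.RETR_CCOMP,cv2.CHAIN_APPROX_NONE)
for k,cn in enumerate(cs):
    if h[0][k][3]>=0 and len(cn)>40:
        pts=cn[:,0]; 
        q=P[pts[:,1],pts[:,0]][:,:2]
        A=np.c_[2*q,np.ones(len(q))]; sol=np.linalg.lstsq(A,(q**2).sum(1),rcond=None)[0]
        print('hole',np.round(sol[:2],1),'r',round(np.sqrt(sol[2]+sol[0]**2+sol[1]**2),1),len(q))
E
```

```text
bore 1 138 bore centre [645.6 175.9] bar rect [641.9 174.3] [ 3.9 27.1] line ang -85.4 mean [641.8 174.7] z 88.3
   disc z 64.8 939
bore 2 132 bore centre [635.5 229. ] bar rect [631.8 226.2] [ 3.9 27.1] line ang -61.5 mean [631.8 226.2] z 88.4
   disc z 64.8 1160
bore 3 142 bore centre [625.5 282. ] bar rect [629.8 287.2] [26.3 27.4] line ang -43.2 mean [622.7 279.5] z 88.4
   disc z 64.8 1117
rect n 12957 [632.5 227.1] [ 60.2 210.6] 10.8 z 126.7
hole [642.5 174.3] r 24.0 180
hole [632.5 227.1] r 23.9 176
hole [622.4 279.8] r 24.0 179
```

```bash
python3 -c "
from h import *
rel(378,332,210,45)"
```

```text
row [-164.2 -149.5   -9.8] [-1.00e-02  2.00e-02 -3.33e+01] rows>= 5.0
```

Emit:
servo_tool([
  [-164,-149,-10,0,0,-33.3],
  [-164,-149,-10,0,0,-33.3],
  [-164,-149,-10,0,0,-33.3],
  [-164,-149,-10,0,0,-33.3],
  [-164,-149,-10,0,0,-33.3],
  [-164,-149,-10,0,0,-33.3],
  [-164,-149,-10,0,0,-33.3],
  [-164,-149,-10,0,0,-33.3],
])

```text
clock: 2.9
position: [0.3797, 0.3315, 0.2103]
ee_rot: [0.0, 0.924, 0.382, 0.0]
contact_force: [0.3, -0.1, -0.3]
width: 0.0856
```

```bash
python3 - <<'E'
from h import *
pose()
s=snap('wrist','w2.png')
cv2.imwrite('pics/w2b.png',cv2.resize(cv2.cvtColor(s[0],cv2.COLOR_RGB2BGR),(768,576)))
rect(s,140,155,425,380,40)
rect(s,78,92,430,385,60)
E
```

```text
t 2.9 tcp [379.7 331.5 210.3] yaw 44.9 tilt [ 0.05 -0.01] F [ 0.3 -0.1 -0.3] w 85.6 q6 78.0
rect n 769 [422.9 379.7] [25.1 15.8] 44.9 z 148.4
rect n 2286 [428.4 384. ] [66.6 44.1] 44.8 z 83.8
```

View pics/w2b.png

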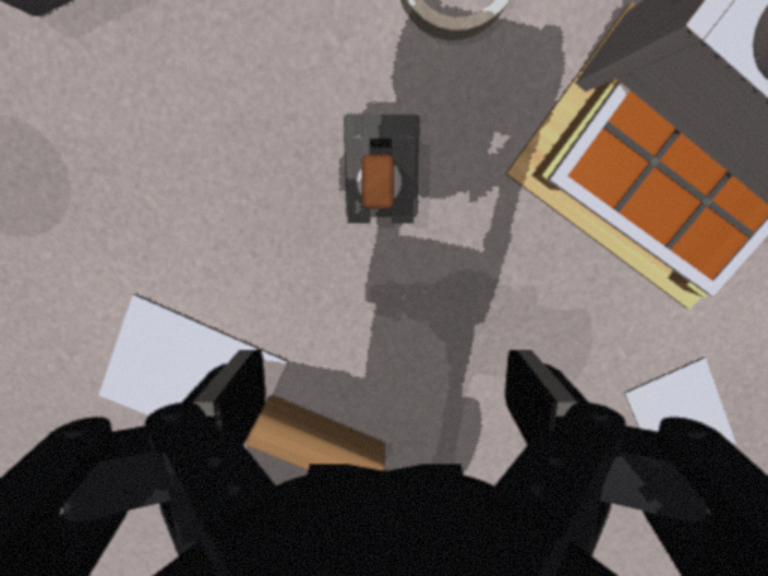

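```bash
python3 -c "
from h import *
rel(424.3,379.8,106,45)"
```

```text
row [ 65.7  -2.9 104.2] [ 0.03 -0.01 -0.13] rows>= 3.0
```

Emit:
servo_tool([
  [65.7,-2.9,30,0,0,0],
  [65.7,-2.9,30,0,0,0],
  [65.7,-2.9,60,0,0,0],
  [65.7,-2.9,104,0,0,0],
  [65.7,-2.9,104,0,0,0],
  [65.7,-2.9,104,0,0,0],
])

```text
clock: 3.55
position: [0.4236, 0.3796, 0.106]
ee_rot: [0.0, 0.924, 0.382, -0.001]
contact_force: [0.8, 0.4, 1.3]
width: 0.0852
```

Emit:
servo_tool([
  [0,0,0,0,0,0],
  [0,0,0,0,0,0],
  [0,0,0,0,0,0],
  [0,0,0,0,0,0],
  [0,0,0,0,0,0],
  [0,0,0,0,0,0],
  [0,0,0,0,0,0],
  [0,0,0,0,0,0],
], hand=255, grip_force=80)

```text
clock: 4.35
position: [0.4233, 0.3806, 0.1072]
ee_rot: [-0.0, 0.924, 0.382, 0.001]
contact_force: [-0.8, -0.9, 6.0]
width: 0.0154
```

```bash
python3 -c "
from h import *
pose()"
```

```text
t 4.35 tcp [423.3 380.6 107.2] yaw 44.94 tilt [0.06 0.05] F [-0.8 -0.9  6. ] w 15.4 q6 80.0
```

Emit:
servo_tool([
  [0,0,-40,0,0,0],
  [0,0,-80,0,0,0],
  [0,0,-120,0,0,0],
  [0,0,-120,0,0,0],
  [0,0,-120,0,0,0],
])

```text
clock: 4.85
position: [0.423, 0.3804, 0.2268]
ee_rot: [-0.0, 0.924, 0.382, 0.001]
contact_force: [0.1, -0.2, -1.5]
width: 0.0152
```

```bash
python3 - <<'E'
from h import *
pose()
s=snap('wrist','w3.png');np.savez('w3.npz',*s)
cv2.imwrite('pics/w3b.png',cv2.resize(cv2.cvtColor(s[0],cv2.COLOR_RGB2BGR)[180:384,128:384],None,fx=3,fy=3,interpolation=3)[:600])
E
```

```text
t 4.85 tcp [423.  380.4 226.8] yaw 44.94 tilt [0.06 0.04] F [ 0.1 -0.2 -1.5] w 15.2 q6 80.0
```

View pics/w3b.png

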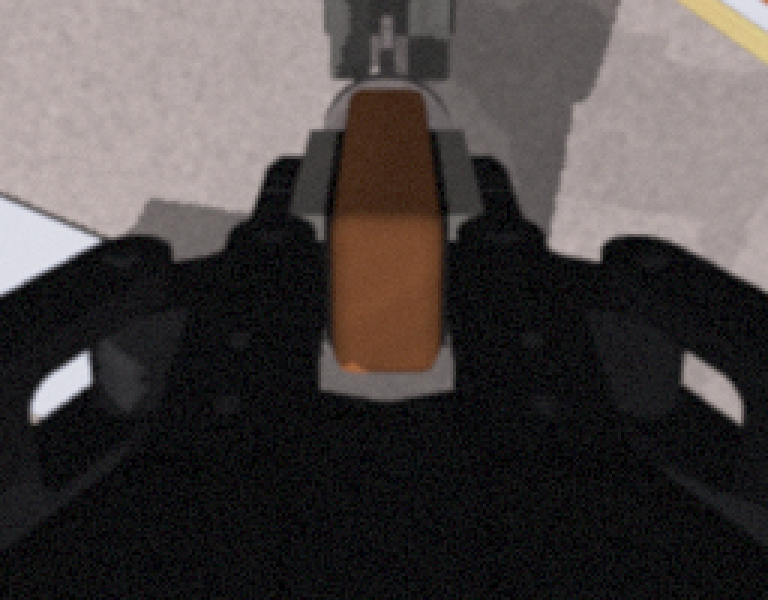

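```bash
python3 - <<'E'
from h import *
s=tuple(np.load('w3.npz')[f'arr_{i}'] for i in range(5))
P=cloud(s)*1000
t=np.array([423,380.4,226.8]);a=np.radians(44.94)
def tool(p): 
    d=p-t; return np.stack([d[...,0]*np.cos(a)+d[...,1]*np.sin(a), d[...,0]*np.sin(a)-d[...,1]*np.cos(a), -d[...,2]],-1)
T=tool(P)
for v in range(176,216):
    print(v,[ (int(u),*np.round(T[v,u]).astype(int)) for u in range(251,264,2) if T[v,u,2]<120])
E
```

```text
176 []
177 []
178 []
179 []
180 []
181 []
182 []
183 []
184 [(257, np.int64(12), np.int64(1), np.int64(83))]
185 [(255, np.int64(12), np.int64(-1), np.int64(81)), (257, np.int64(12), np.int64(1), np.int64(81))]
186 [(255, np.int64(11), np.int64(-1), np.int64(81)), (257, np.int64(11), np.int64(1), np.int64(80))]
187 [(255, np.int64(10), np.int64(-1), np.int64(81)), (257, np.int64(10), np.int64(1), np.int64(79))]
188 [(255, np.int64(9), np.int64(-1), np.int64(81)), (257, np.int64(9), np.int64(1), np.int64(80))]
189 [(255, np.int64(7), np.int64(-1), np.int64(84)), (257, np.int64(7), np.int64(1), np.int64(84))]
190 [(255, np.int64(6), np.int64(-1), np.int64(84)), (257, np.int64(6), np.int64(1), np.int64(84))]
191 [(255, np.int64(5), np.int64(-1), np.int64(85)), (257, np.int64(6), np.int64(1), np.int64(83))]
192 [(255, np.int64(5), np.int64(-1), np.int64(84)), (257, np.int64(5), np.int64(1), np.int64(83))]
193 [(255, np.int64(4), np.int64(-1), np.int64(84)), (257, np.int64(4), np.int64(1), np.int64(84))]
194 [(255, np.int64(3), np.int64(-1), np.int64(84)), (257, np.int64(3), np.int64(1), 
[... 4501 characters left out ...]
np.int64(4), np.int64(7))]
214 [(251, np.int64(12), np.int64(-3), np.int64(6)), (253, np.int64(12), np.int64(-2), np.int64(6)), (255, np.int64(12), np.int64(-1), np.int64(6)), (257, np.int64(12), np.int64(0), np.int64(6)), (259, np.int64(12), np.int64(2), np.int64(6)), (261, np.int64(12), np.int64(3), np.int64(7)), (263, np.int64(12), np.int64(4), np.int64(6))]
215 [(251, np.int64(12), np.int64(-3), np.int64(5)), (253, np.int64(12), np.int64(-2), np.int64(4)), (255, np.int64(12), np.int64(-1), np.int64(4)), (257, np.int64(12), np.int64(0), np.int64(5)), (259, np.int64(12), np.int64(2), np.int64(4)), (261, np.int64(12), np.int64(3), np.int64(4)), (263, np.int64(12), np.int64(4), np.int64(4))]
```

```bash
python3 -c "
from h import *
rel(625,173,245,4.6)"
```

```text
row [ -2.6 289.6 -19.7] [2.000e-02 1.000e-01 4.033e+01] rows>= 6.0
```

Emit:
servo_tool([
  [-2.6,50,-20,0,0,0],
  [-2.6,289.6,-20,0,0.1,40.3],
  [-2.6,289.6,-20,0,0.1,40.3],
  [-2.6,289.6,-20,0,0.1,40.3],
  [-2.6,289.6,-20,0,0.1,40.3],
  [-2.6,289.6,-20,0,0.1,40.3],
  [-2.6,289.6,-20,0,0.1,40.3],
  [-2.6,289.6,-20,0,0.1,40.3],
])

```text
clock: 5.7
position: [0.6251, 0.1724, 0.2433]
ee_rot: [-0.0, 0.999, 0.04, -0.002]
contact_force: [-1.5, 0.8, -0.6]
width: 0.0154
```

Emit:
servo_tool([
  [0,0,0,0,0,0],
  [0,0,0,0,0,0],
])

```text
clock: 5.9
position: [0.6244, 0.1745, 0.2457]
ee_rot: [-0.0, 0.999, 0.041, -0.0]
contact_force: [0.1, -0.2, -0.2]
width: 0.0153
```

```bash
cat >> h.py <<'E'
def hookview(fn,bores=(-54,0,54)):
    st=telemetry.get_state(); pose(st)
    s=snap('wrist',fn); loops(s,jig=(595.2,220.0,10.8),bores=bores)
    P=cloud(s)*1000; q=st['ee_rot']; Rt=R.from_quat([q[1],q[2],q[3],q[0]])
    T=Rt.inv().apply(P.reshape(-1,3)-np.array(st['position'])*1000).reshape(P.shape)
    col=T[:,253:260]
    m=(np.abs(col[...,1])<2)&(col[...,2]>76)&(col[...,2]<90)&(np.abs(col[...,0]-8)<12); f=col[m]
    print('foot n',m.sum(),'xmax',np.round(np.percentile(f[:,0],97),1),'y',np.round(f[:,1].mean(),1),'z',np.round(f[:,2].min(),1))
    m=(np.abs(col[...,1])<1.5)&(col[...,2]>55)&(col[...,2]<76)&(np.abs(col[...,0])<8); f=col[m]
    print('shank n',m.sum(),'xfront',np.round(np.median(f[:,0]),1))
    # bars in tool frame
    a=np.radians(10.8)
    for b in bores:
        c=np.array([595.2+38*np.cos(a)-b*np.sin(a),220+38*np.sin(a)+b*np.cos(a)])
        m=(np.hypot(P[...,0]-c[0],P[...,1]-c[1])<19)&(P[...,2]>82)&(P[...,2]<97)
        if m.sum()<8: continue
        g=T[m]; l=cv2.fitLine(g[:,:2].astype(np.float32),cv2.DIST_HUBER,0,.01,.01).ravel()
        g0=g.mean(0); print('bore',b,'bar tool xyz',np.round(g0,1),'n',m.sum(),'ends y',np.round([g[:,1].min(),g[:,1].max()],1),'dir from y axis deg',np.round(np.degrees(np.arctan(l[0]/l[1])),1))
    im=cv2.cvtColor(s[0],cv2.COLOR_RGB2BGR)[100:300,128:384]
    cv2.imwrite('pics/c_'+fn,cv2.resize(im,None,fx=3,fy=3,interpolation=3)); return s
E
python3 -c "
from h import *
s=hookview('w4.png')"
```

```text
t 5.9 tcp [624.4 174.5 245.7] yaw 4.74 tilt [-0.01  0.05] F [ 0.1 -0.2 -0.2] w 15.3 q6 95.0
bore 1 79 bore centre [642.6 174.1] bar rect [642.3 173.8] [ 3.  27.3] line ang -85.3 mean [642.3 174. ] z 88.6
   disc z 64.8 806
bore 2 88 bore centre [632.5 227.1] bar rect [631.9 225.8] [ 3.9 27.6] line ang -61.9 mean [632.2 225.6] z 88.4
   disc z 64.8 607
bore 3 72 bore centre [622.4 280.2] bar rect [620.3 280.9] [ 4. 24.] line ang -45.0 mean [620.4 280.6] z 88.4
   disc z 64.7 333
foot n 52 xmax 12.0 y 0.4 z 76.0
shank n 20 xfront 1.5
bore -54 bar tool xyz [ 17.7   2.1 157.4] n 77 ends y [-11.   16.1] dir from y axis deg -0.3
bore 0 bar tool xyz [ 11.9 -50.2 157.5] n 87 ends y [-63.5 -38. ] dir from y axis deg 23.6
bore 54 bar tool xyz [   4.8 -106.   157.5] n 72 ends y [-116.   -96.8] dir from y axis deg 41.5
```

View pics/c_w4.png

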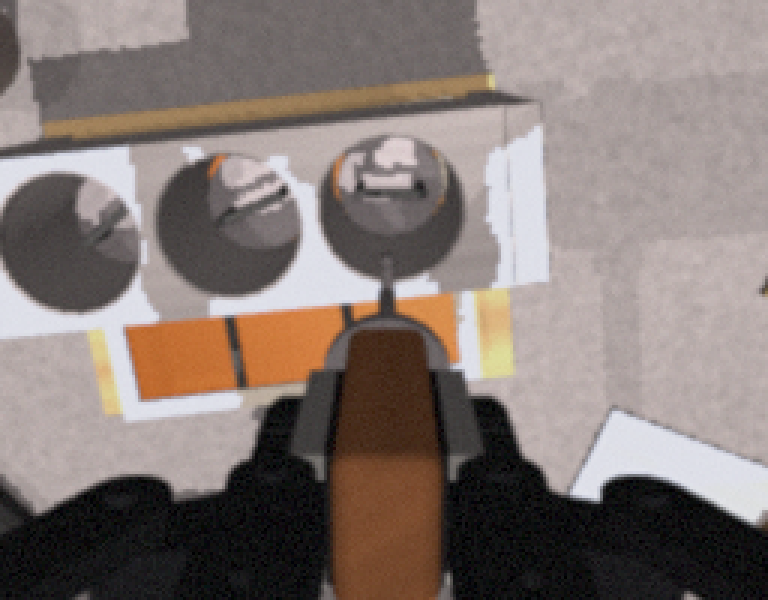

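Emit:
servo_tool([
  [0.8,1.8,0,0,0,0],
  [0.8,1.8,20,0,0,0],
  [0.8,1.8,40,0,0,0],
  [0.8,1.8,60,0,0,0],
  [0.8,1.8,60,0,0,0],
  [0.8,1.8,60,0,0,0],
])

```text
clock: 6.55
position: [0.6266, 0.1721, 0.1867]
ee_rot: [-0.0, 0.999, 0.041, 0.001]
contact_force: [0.4, -0.4, -0.5]
width: 0.0152
```

```bash
python3 -c "
from h import *
s=hookview('w5.png')"
```

```text
t 6.55 tcp [626.6 172.1 186.7] yaw 4.67 tilt [0.1  0.04] F [ 0.4 -0.4 -0.5] w 15.2 q6 95.0
bore 1 131 bore centre [642.6 174.1] bar rect [642.3 174.1] [ 3.6 27.5] line ang -85.1 mean [642.4 174.1] z 88.3
   disc z 64.9 1059
bore 2 128 bore centre [632.5 227.1] bar rect [632.1 225.8] [ 4.2 26.8] line ang -62.0 mean [632.4 225.6] z 88.4
   disc z 64.8 716
bore 3 82 bore centre [622.4 280.2] bar rect [618.9 282. ] [ 4.  18.2] line ang -43.5 mean [619.1 282. ] z 88.5
   disc z 64.9 247
foot n 51 xmax 12.1 y 0.3 z 76.6
shank n 20 xfront 1.6
bore -54 bar tool xyz [15.6 -0.7 98.5] n 125 ends y [-14.5  13.1] dir from y axis deg -0.3
bore 0 bar tool xyz [  9.9 -52.8  98.5] n 127 ends y [-65.2 -40.6] dir from y axis deg 23.4
bore 54 bar tool xyz [   1.4 -110.    98.3] n 80 ends y [-117.3 -102.8] dir from y axis deg 40.3
```

View pics/c_w5.png

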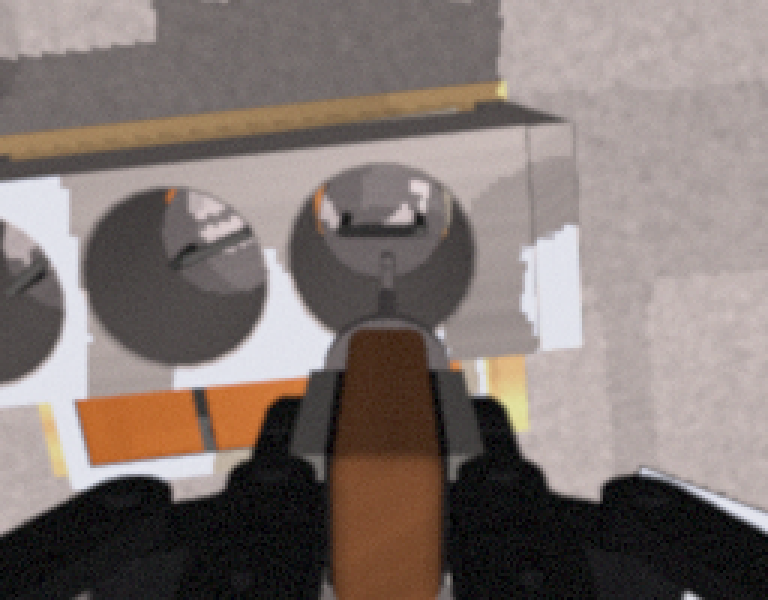

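Emit:
servo_tool([
  [-1.6,-0.8,0,0,0,0],
  [-1.6,-0.8,4,0,0,0],
  [-1.6,-0.8,14,0,0,0],
  [-1.6,-0.8,28,0,0,0],
  [-1.6,-0.8,28,0,0,0],
  [-1.6,-0.8,28,0,0,0],
])

```text
clock: 7.2
position: [0.6246, 0.1723, 0.1572]
ee_rot: [-0.0, 0.999, 0.04, -0.0]
contact_force: [1.4, -0.3, -1.0]
width: 0.0149
```

```bash
python3 -c "
from h import *
s=hookview('w6.png')"
```

```text
t 7.2 tcp [624.6 172.3 157.2] yaw 4.63 tilt [-0.02  0.03] F [ 1.4 -0.3 -1. ] w 14.9 q6 95.0
bore 1 205 bore centre [642.6 174.1] bar rect [634.4 173.6] [19.4 27.5] line ang 88.5 mean [640.  173.7] z 88.4
   disc z 64.9 1300
bore 2 155 bore centre [632.5 227.1] bar rect [631.7 226.6] [ 4.1 26.1] line ang -62.1 mean [631.9 226.6] z 88.4
   disc z 64.8 791
bore 3 89 bore centre [622.4 280.2] bar rect [617.8 283.7] [ 3.9 16.3] line ang -43.3 mean [617.7 283.4] z 88.5
   disc z 64.8 164
foot n 51 xmax 12.1 y 0.3 z 76.1
shank n 20 xfront 1.4
bore -54 bar tool xyz [15.7 -0.2 69. ] n 201 ends y [-14.3  13.2] dir from y axis deg -0.3
bore 0 bar tool xyz [ 11.7 -53.4  68.9] n 154 ends y [-65.9 -41. ] dir from y axis deg 22.8
bore 54 bar tool xyz [   2.3 -111.2   69. ] n 87 ends y [-118.2 -104.6] dir from y axis deg 41.7
```

View pics/c_w6.png

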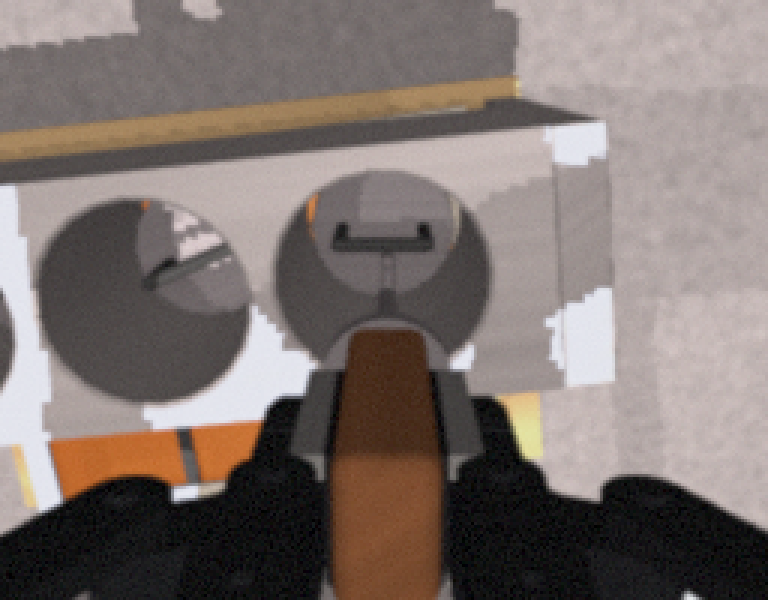

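Emit:
servo_tool([
  [6,0,0,0,0,0],
  [12.3,0,0,0,0,0],
  [12.3,0,0,0,0,0],
  [12.3,0,-6,0,0,0],
  [12.3,0,-12,0,0,0],
  [12.3,0,-18,0,0,0],
  [12.3,0,-18,0,0,0],
  [12.3,0,-18,0,0,0],
])

```text
clock: 8.05
position: [0.6371, 0.1734, 0.1764]
ee_rot: [-0.0, 0.999, 0.04, 0.001]
contact_force: [0.4, 0.5, -4.2]
width: 0.0149
```

```bash
python3 -c "
from h import *
s=hookview('w7.png',bores=(-54,))"
```

```text
t 8.05 tcp [637.1 173.4 176.4] yaw 4.63 tilt [0.08 0.05] F [ 0.4  0.5 -4.2] w 14.9 q6 95.0
bore 1 234 bore centre [642.6 174.1] bar rect [643.3 174.1] [11.9 27.2] line ang -84.6 mean [642.6 173.7] z 95.4
   disc z 72.3 922
foot n 60 xmax 12.1 y 0.3 z 76.9
shank n 21 xfront 1.5
bore -54 bar tool xyz [ 5.4 -0.1 82. ] n 209 ends y [-13.9  13.7] dir from y axis deg 0.7
```

View pics/c_w7.png

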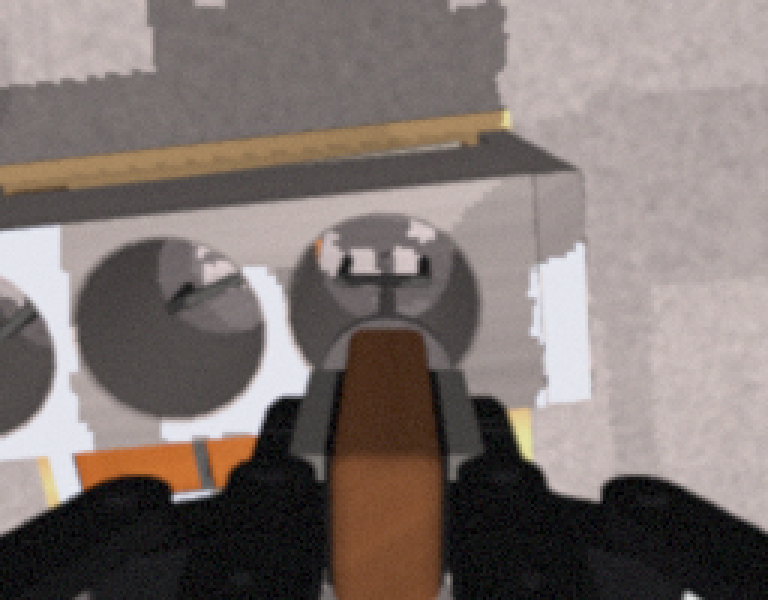

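Emit:
servo_tool([
  [0,0,-15,0,0,0],
  [0,0,-30,0,0,0],
  [0,0,-45,0,0,0],
  [0,0,-60,0,0,0],
  [0,0,-75,0,0,0],
  [0,0,-90,0,0,0],
  [0,0,-105,0,0,0],
  [0,0,-105,0,0,0],
])

```text
clock: 8.9
position: [0.6381, 0.1735, 0.2834]
ee_rot: [-0.001, 0.999, 0.04, 0.003]
contact_force: [0.0, -0.1, -4.3]
width: 0.0151
```

```bash
python3 - <<'E'
from h import *
s=hookview('w8.png',bores=())
s=snap('top','t1.png')
rect(s,12,35,433,-347,110)
rect(s,15,40,446,-82,80)
E
```

```text
t 8.9 tcp [638.1 173.5 283.4] yaw 4.63 tilt [0.32 0.08] F [ 0.  -0.1 -4.3] w 15.1 q6 95.0
foot n 57 xmax 12.1 y 0.2 z 76.8
shank n 20 xfront 1.5
rect n 334 [ 427.7 -318.8] [126.6 125.1] 88.3 z 20.8
rect n 266 [446.6 -81.8] [89.8 25.7] 72.9 z 27.6
```

View pics/c_w8.png

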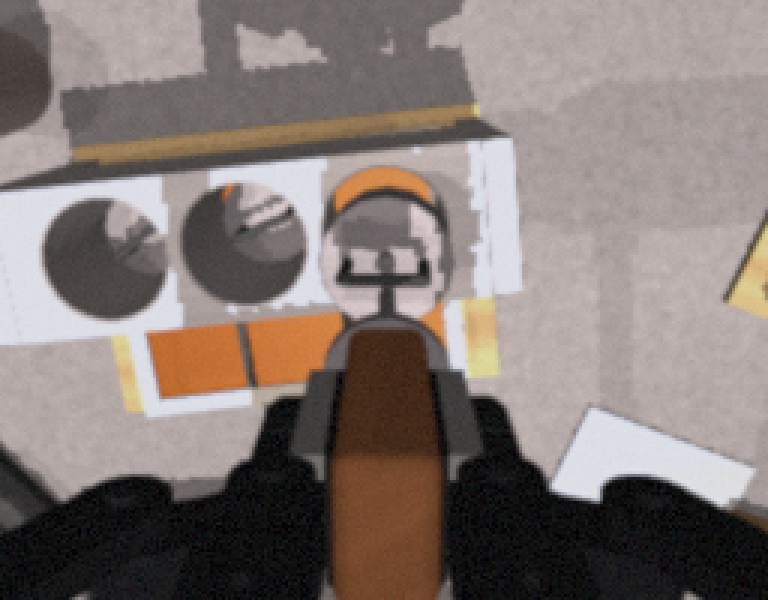

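View pics/t1.png

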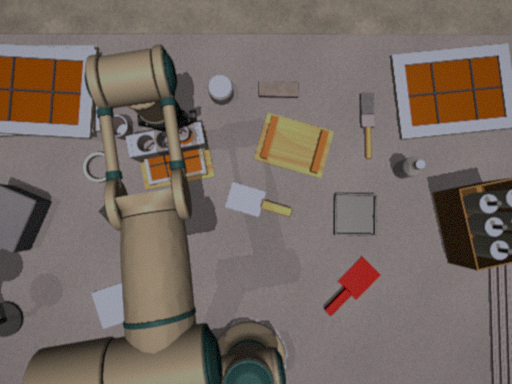

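```bash
python3 -c "
from h import *
rel(447,-347,283,0)"
```

```text
row [-231.3  503.3   -2.8] [-0.04 -0.06  4.63] rows>= 12.0
```

Emit:
servo_tool([
  [-6,14,0,0,0,0.1],
  [-18,40,0,0,0,0.4],
  [-32,70,0,0,0,0.6],
  [-46,100,0,0,0,0.9],
  [-60,130,0,0,0,1.2],
  [-74,160,0,0,0,1.5],
  [-88,190,0,0,0,1.8],
  [-101,220,0,0,0,2],
])

```text
clock: 9.8
position: [0.5521, -0.0562, 0.28]
ee_rot: [0.0, 1.0, 0.023, -0.001]
contact_force: [0.5, 0.2, -4.4]
width: 0.0152
```

Emit:
servo_tool([
  [-14,30,0,0,0,0.3],
  [-28,60,0,0,0,0.6],
  [-42,90,0,0,0,0.9],
  [-56,120,0,0,0,1.2],
  [-70,150,0,0,0,1.5],
  [-84,180,0,0,0,1.8],
  [-98,210,0,0,0,2.1],
  [-112,240,0,0,0,2.4],
])

```text
clock: 10.6
position: [0.4511, -0.3002, 0.2797]
ee_rot: [-0.001, 1.0, 0.002, -0.0]
contact_force: [0.1, 1.1, -4.8]
width: 0.015
```

```bash
python3 -c "
from h import *
pose();rel(447,-347,283,0)"
```

```text
t 10.6 tcp [ 451.1 -300.2  279.7] yaw 0.18 tilt [-0.03  0.08] F [ 0.1  1.1 -4.8] w 15.0 q6 49.0
row [-4.2 46.8 -3.4] [-0.08  0.03  0.18] rows>= 1.0
```

Emit:
servo_tool([
  [-2,15,0,0,0,0],
  [-4,30,0,0,0,0],
  [-4,40,0,0,0,0],
  [-4,40,0,0,0,0],
  [-4,40,0,0,0,0],
  [-4,40,0,0,0,0],
])

```text
clock: 11.2
position: [0.4497, -0.3378, 0.2806]
ee_rot: [-0.001, 1.0, 0.003, 0.001]
contact_force: [0.4, 0.5, -5.1]
width: 0.0147
```

```bash
python3 - <<'E'
from h import *
pose()
s=snap('wrist','w9.png')
cv2.imwrite('pics/w9b.png',cv2.resize(cv2.cvtColor(s[0],cv2.COLOR_RGB2BGR),(768,576)))
rect(s,12,35,425,-320,110)
E
```

```text
t 11.2 tcp [ 449.7 -337.8  280.6] yaw 0.3 tilt [0.07 0.11] F [ 0.4  0.5 -5.1] w 14.7 q6 46.0
rect n 1024 [ 424.6 -321.4] [125.1 124.8] 88.1 z 20.3
```

View pics/w9b.png

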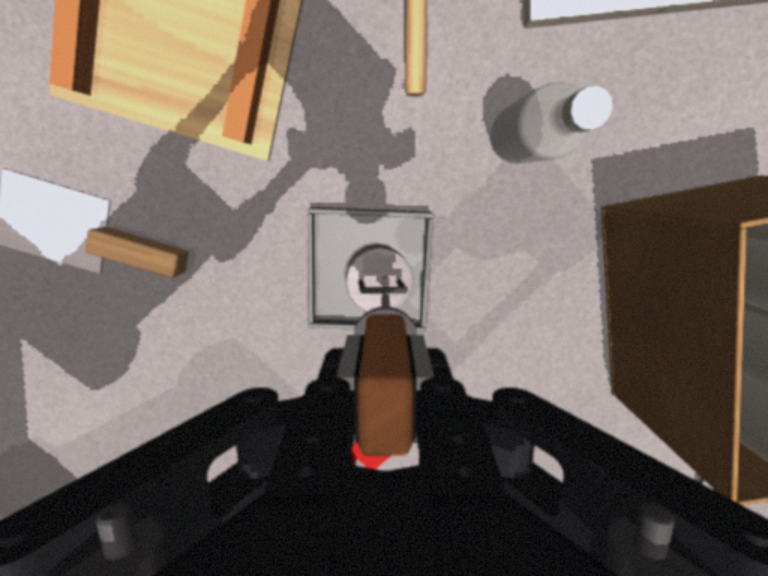

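Emit:
servo_tool([
  [-4.2,11,0,0,0,0],
  [-4.2,11,20,0,0,0],
  [-4.2,11,50,0,0,0],
  [-4.2,11,80,0,0,0],
  [-4.2,11,110,0,0,0],
  [-4.2,11,128,0,0,0],
  [-4.2,11,134,0,0,0],
  [-4.2,11,134,0,0,0],
])

```text
clock: 12.05
position: [0.4455, -0.3502, 0.1463]
ee_rot: [-0.001, 1.0, 0.002, 0.0]
contact_force: [0.3, -0.0, -3.9]
width: 0.0149
```

```bash
python3 - <<'E'
from h import *
pose()
s=snap('wrist','w10.png')
cv2.imwrite('pics/w10b.png',cv2.resize(cv2.cvtColor(s[0],cv2.COLOR_RGB2BGR),(768,576)))
E
```

```text
t 12.05 tcp [ 445.5 -350.2  146.3] yaw 0.23 tilt [0.06 0.06] F [ 0.3 -0.  -3.9] w 14.9 q6 44.0
```

View pics/w10b.png

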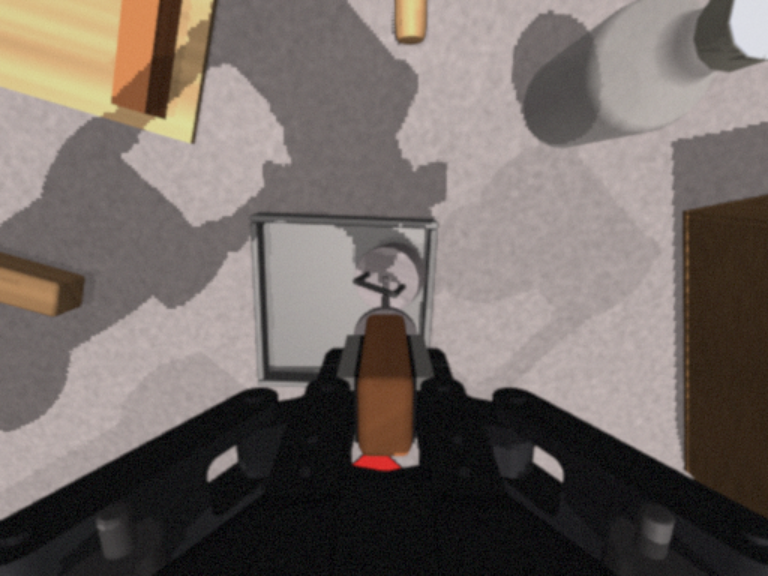

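Emit:
servo_tool([
  [0,0,4,0,0,0],
  [0,0,7,0,0,0],
  [0,0,10,0,0,0],
  [0,0,12,0,0,0],
  [0,0,15,0,0,0],
  [0,0,18,0,0,0],
  [0,0,18,0,0,0],
])

```text
clock: 12.8
position: [0.4455, -0.3496, 0.1283]
ee_rot: [-0.001, 1.0, 0.002, 0.001]
contact_force: [-0.2, 0.5, -0.5]
width: 0.0153
```

```bash
cat >> h.py <<'E'
def tlook(fn):
    st=telemetry.get_state(); pose(st)
    s=snap('wrist',fn); im=cv2.cvtColor(s[0],cv2.COLOR_RGB2BGR)[90:290,128:384]
    cv2.imwrite('pics/c_'+fn,cv2.resize(im,None,fx=3,fy=3,interpolation=3)); return s
E
python3 -c "
from h import *
tlook('w11.png')"
```

```text
t 12.8 tcp [ 445.5 -349.6  128.3] yaw 0.23 tilt [0.06 0.09] F [-0.2  0.5 -0.5] w 15.3 q6 44.0
```

View pics/c_w11.png

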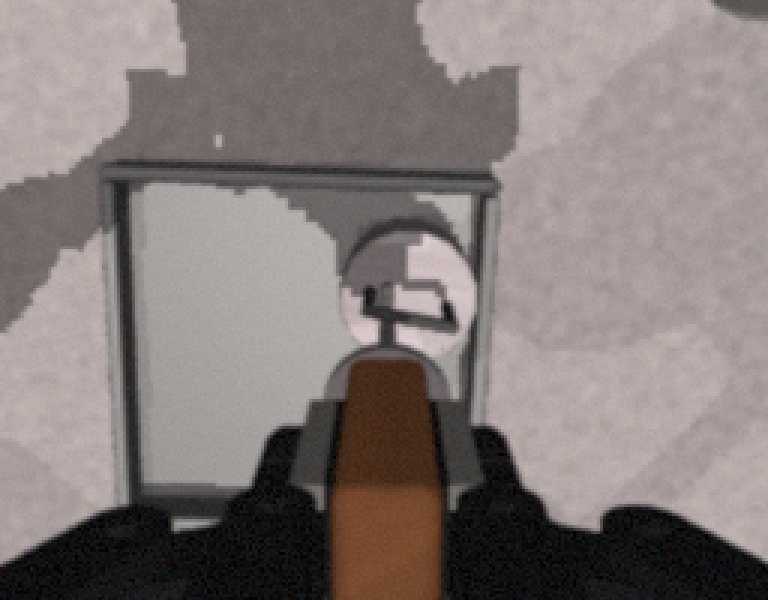

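Emit:
servo_tool([
  [0,2.5,0,0,0,0],
  [-5,2.5,0,0,0,0],
  [-10,2.5,0,0,0,0],
  [-16,2.5,0,0,0,0],
  [-16,2.5,0,0,0,0],
  [-16,2.5,0,0,0,0],
])

```text
clock: 13.45
position: [0.4294, -0.3525, 0.1288]
ee_rot: [-0.0, 1.0, 0.002, 0.001]
contact_force: [0.3, 1.1, -1.6]
width: 0.015
```

```bash
python3 -c "
from h import *
tlook('w12.png')"
```

```text
t 13.45 tcp [ 429.4 -352.5  128.8] yaw 0.2 tilt [0.11 0.04] F [ 0.3  1.1 -1.6] w 15.0 q6 43.0
```

View pics/c_w12.png

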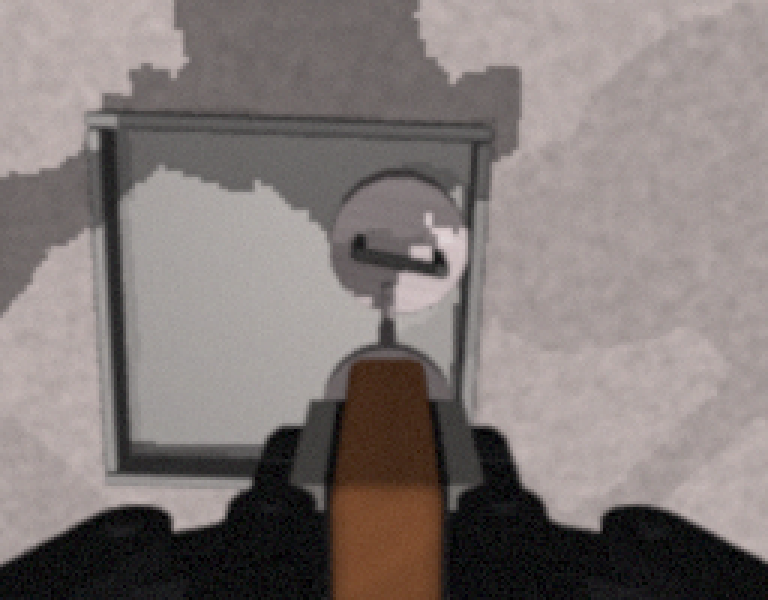

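Emit:
servo_tool([
  [0,0,-10,0,0,0],
  [0,0,-40,0,0,0],
  [0,0,-80,0,0,0],
  [0,0,-118,0,0,0],
  [0,0,-118,0,0,0],
])

```text
clock: 14.0
position: [0.4321, -0.3551, 0.2534]
ee_rot: [0.004, 1.0, 0.002, 0.005]
contact_force: [0.4, -0.5, -0.1]
width: 0.0148
```

```bash
python3 -c "
from h import *
pose();rel(616.9,217.8,248,28.2)"
```

```text
t 14.0 tcp [ 432.1 -355.1  253.4] yaw 0.25 tilt [ 0.61 -0.5 ] F [ 0.4 -0.5 -0.1] w 14.8 q6 43.0
row [ 187.2 -572.1    2.4] [  0.64  -0.47 -27.95] rows>= 13.0
```

Emit:
servo_tool([
  [187,-572,0,0,0,-28],
  [187,-572,0,0,0,-28],
  [187,-572,0,0,0,-28],
  [187,-572,0,0,0,-28],
  [187,-572,0,0,0,-28],
  [187,-572,0,0,0,-28],
  [187,-572,0,0,0,-28],
  [187,-572,0,0,0,-28],
])

```text
clock: 14.8
position: [0.5524, 0.0303, 0.2472]
ee_rot: [-0.0, 0.97, 0.244, 0.001]
contact_force: [0.2, 0.1, -1.0]
width: 0.0152
```

```bash
python3 -c "
from h import *
pose();rel(616.9,217.8,248,28.2)"
```

```text
t 14.8 tcp [552.4  30.3 247.2] yaw 28.25 tilt [0.1  0.04] F [ 0.2  0.1 -1. ] w 15.2 q6 58.0
row [ 145.6 -134.6   -0.6] [ 0.02 -0.11  0.05] rows>= 4.0
```

Emit:
servo_tool([
  [140,-125,0,0,0,0],
  [140,-125,0,0,0,0],
  [140,-125,0,0,0,0],
  [140,-125,0,0,0,0],
  [140,-125,0,0,0,0],
  [140,-125,0,0,0,0],
  [140,-125,0,0,0,0],
])

```text
clock: 15.5
position: [0.6159, 0.2036, 0.2471]
ee_rot: [0.0, 0.97, 0.244, 0.0]
contact_force: [-1.0, -0.9, -1.5]
width: 0.0156
```

```bash
python3 -c "
from h import *
s=hookview('w13.png',bores=(0,));rel(616.9,217.8,248,28.2)"
```

```text
t 15.5 tcp [615.9 203.6 247.1] yaw 28.21 tilt [ 0.03 -0.01] F [-1.  -0.9 -1.5] w 15.6 q6 74.0
bore 1 100 bore centre [632.5 227.1] bar rect [631.6 226.1] [ 3.9 27. ] line ang -61.5 mean [631.9 226. ] z 88.2
   disc z 64.8 816
foot n 61 xmax 11.8 y 0.3 z 76.1
shank n 16 xfront 1.4
bore 0 bar tool xyz [ 24.6 -12.4 158.8] n 97 ends y [-26.1   1. ] dir from y axis deg 1.9
row [  7.6 -12.4  -0.6] [ 0.02 -0.06 -0.03] rows>= 1.0
```

View pics/c_w13.png

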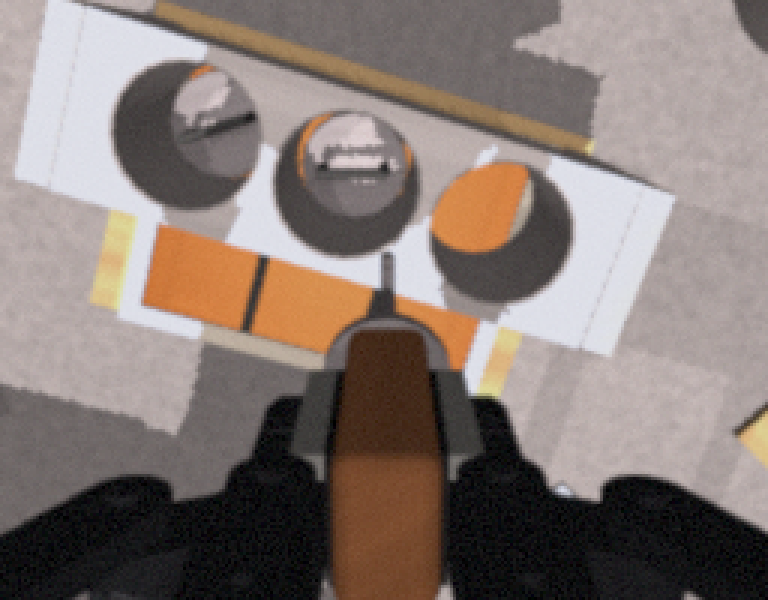

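Emit:
servo_tool([
  [8,-12.7,0,0,0,0],
  [8,-12.7,0,0,0,0],
  [8,-12.7,0,0,0,0],
  [8,-12.7,25,0,0,0],
  [8,-12.7,45,0,0,0],
  [8,-12.7,60,0,0,0],
  [8,-12.7,60,0,0,0],
  [8,-12.7,60,0,0,0],
])

```text
clock: 16.35
position: [0.6177, 0.2193, 0.1877]
ee_rot: [-0.0, 0.97, 0.244, 0.001]
contact_force: [0.2, -0.3, 0.4]
width: 0.0149
```

```bash
python3 -c "
from h import *
s=hookview('w14.png',bores=(0,))"
```

```text
t 16.35 tcp [617.7 219.3 187.7] yaw 28.22 tilt [0.1  0.04] F [ 0.2 -0.3  0.4] w 14.9 q6 75.0
bore 1 135 bore centre [632.5 227.1] bar rect [631.7 226.4] [ 4.1 26.8] line ang -60.4 mean [631.9 227. ] z 88.3
   disc z 64.8 1051
foot n 61 xmax 11.7 y 0.3 z 76.1
shank n 16 xfront 1.4
bore 0 bar tool xyz [15.9 -0.2 99.5] n 133 ends y [-13.1  13.8] dir from y axis deg 1.7
```

View pics/c_w14.png

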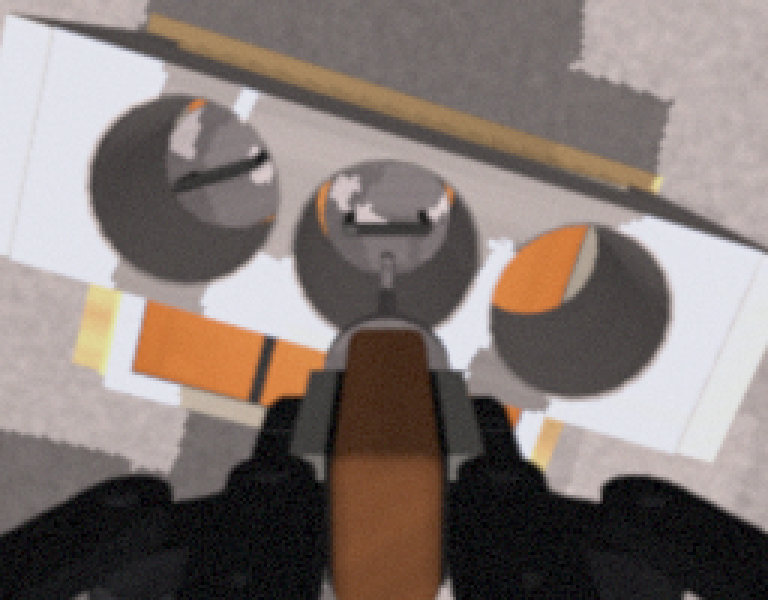

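Emit:
servo_tool([
  [-0.6,-0.3,4,0,0,0],
  [-0.6,-0.3,14,0,0,0],
  [-0.6,-0.3,24,0,0,0],
  [-0.6,-0.3,30,0,0,0],
  [-0.6,-0.3,30,0,0,0],
  [-0.6,-0.3,30,0,0,0],
])

```text
clock: 17.0
position: [0.6169, 0.2195, 0.157]
ee_rot: [-0.0, 0.97, 0.244, 0.001]
contact_force: [-0.9, 0.6, -1.0]
width: 0.0148
```

```bash
python3 -c "
from h import *
s=hookview('w15.png',bores=(0,))"
```

```text
t 17.0 tcp [616.9 219.5 157. ] yaw 28.23 tilt [0.06 0.04] F [-0.9  0.6 -1. ] w 14.8 q6 75.0
bore 1 185 bore centre [632.5 227.1] bar rect [625.5 222.9] [18.4 26.9] line ang -57.4 mean [629.6 225.4] z 88.4
   disc z 64.9 1311
foot n 57 xmax 11.6 y 0.2 z 76.1
shank n 16 xfront 1.5
bore 0 bar tool xyz [14.3  0.7 68.7] n 175 ends y [-12.3  14.5] dir from y axis deg 0.1
```

View pics/c_w15.png

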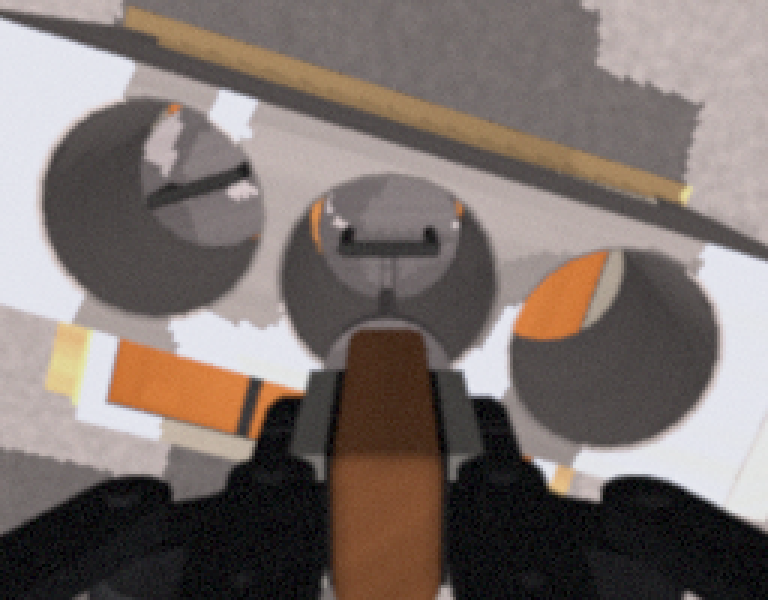

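Emit:
servo_tool([
  [6,0.8,0,0,0,0],
  [11.6,0.8,0,0,0,0],
  [11.6,0.8,0,0,0,0],
  [11.6,0.8,-6,0,0,0],
  [11.6,0.8,-12,0,0,0],
  [11.6,0.8,-18,0,0,0],
  [11.6,0.8,-18,0,0,0],
  [11.6,0.8,-18,0,0,0],
])

```text
clock: 17.85
position: [0.6273, 0.2242, 0.1752]
ee_rot: [-0.0, 0.97, 0.244, 0.001]
contact_force: [0.3, -1.1, -5.5]
width: 0.0151
```

Emit:
servo_tool([
  [0,0,-15,0,0,0],
  [0,0,-30,0,0,0],
  [0,0,-45,0,0,0],
  [0,0,-60,0,0,0],
  [0,0,-75,0,0,0],
  [0,0,-90,0,0,0],
  [0,0,-105,0,0,0],
  [0,0,-105,0,0,0],
])

```text
clock: 18.65
position: [0.6282, 0.2244, 0.2823]
ee_rot: [-0.0, 0.97, 0.244, 0.003]
contact_force: [0.8, 0.6, -4.3]
width: 0.0153
```

```bash
python3 -c "
from h import *
tlook('w16.png');rel(447,-290,283,10)"
```

```text
t 18.65 tcp [628.2 224.4 282.3] yaw 28.23 tilt [0.3 0.1] F [ 0.8  0.6 -4.3] w 15.3 q6 75.0
row [-402.4  367.7   -3.2] [-1.000e-02 -1.800e-01  1.823e+01] rows>= 11.0
```

View pics/c_w16.png

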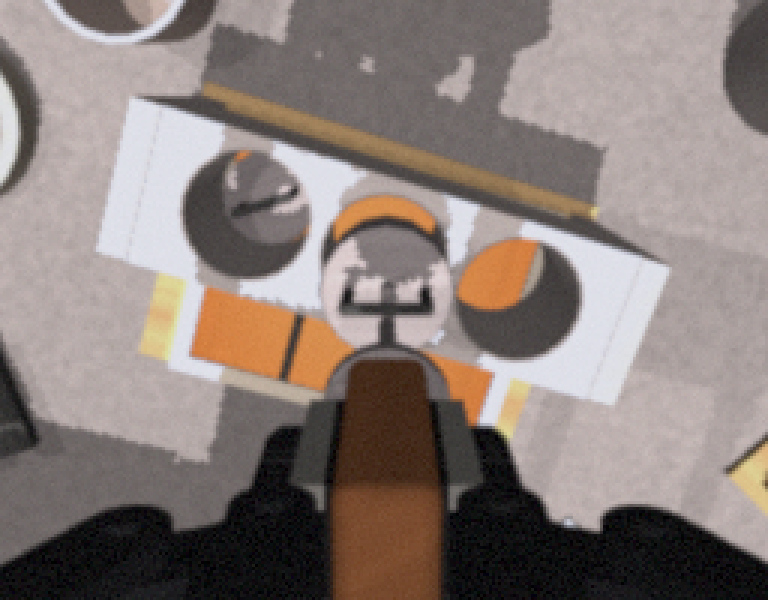

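Emit:
servo_tool([
  [-8,7,0,0,0,0.5],
  [-24,22,0,0,0,1.6],
  [-44,40,0,0,0,3],
  [-66,61,0,0,0,4.6],
  [-88,81,0,0,0,6.2],
  [-110,101,0,0,0,7.8],
  [-132,121,0,0,0,9.3],
  [-154,141,0,0,0,11],
])

```text
clock: 19.5
position: [0.5565, 0.0254, 0.2788]
ee_rot: [-0.0, 0.989, 0.149, -0.001]
contact_force: [0.3, -0.3, -5.3]
width: 0.0152
```

```bash
python3 -c "
from h import *
pose();rel(447,-295,283,0)"
```

```text
t 19.5 tcp [556.5  25.4 278.8] yaw 17.14 tilt [-0.07  0.01] F [ 0.3 -0.3 -5.3] w 15.2 q6 68.0
row [-199.   273.9   -4.2] [-0.02  0.07 17.14] rows>= 7.0
```

Emit:
servo_tool([
  [-18,25,0,0,0,1.5],
  [-38,52,0,0,0,3],
  [-58,80,0,0,0,5],
  [-78,108,0,0,0,7],
  [-98,136,0,0,0,9],
  [-118,164,0,0,0,11],
  [-138,192,0,0,0,13],
  [-156,217,0,0,0,15],
])

```text
clock: 20.3
position: [0.4715, -0.2278, 0.2786]
ee_rot: [-0.001, 1.0, 0.018, -0.0]
contact_force: [0.1, -0.0, -4.2]
width: 0.0154
```

```bash
python3 -c "
from h import *
pose();rel(447,-295,283,0)"
```

```text
t 20.3 tcp [ 471.5 -227.8  278.6] yaw 2.08 tilt [-0.05  0.07] F [ 0.1 -0.  -4.2] w 15.4 q6 54.0
row [-26.9  66.3  -4.5] [-0.07  0.05  2.08] rows>= 2.0
```

Emit:
servo_tool([
  [-8,20,0,0,0,1],
  [-15,37,0,0,0,2],
  [-20,50,0,0,0,2],
  [-23,56,0,0,0,2],
  [-23,58,0,0,0,2],
  [-23,58,0,0,0,2],
  [-23,58,0,0,0,2],
])

```text
clock: 21.0
position: [0.4532, -0.2842, 0.2797]
ee_rot: [-0.001, 1.0, 0.002, 0.001]
contact_force: [-0.4, 0.3, -4.3]
width: 0.0151
```

```bash
python3 -c "
from h import *
s=tlook('w17.png');rel(447.3,-295,283,0);rect(s,12,24,425,-320,110)"
```

```text
t 21.0 tcp [ 453.2 -284.2  279.7] yaw 0.28 tilt [0.11 0.11] F [-0.4  0.3 -4.3] w 15.1 q6 50.0
row [-6.  10.7 -3.3] [-0.09 -0.11  0.29] rows>= 1.0
rect n 912 [ 424.3 -321.6] [124.5 125.3] 88.0 z 20.3
```

View pics/c_w17.png

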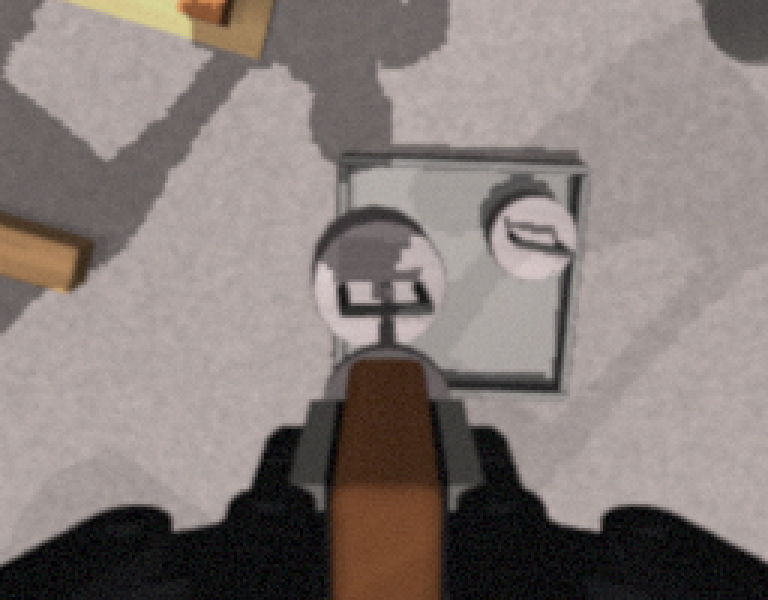

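Emit:
servo_tool([
  [-6,10.5,0,0,0,0],
  [-6,10.5,20,0,0,0],
  [-6,10.5,50,0,0,0],
  [-6,10.5,80,0,0,0],
  [-6,10.5,110,0,0,0],
  [-6,10.5,128,0,0,0],
  [-6,10.5,134,0,0,0],
  [-6,10.5,134,0,0,0],
])

```text
clock: 21.85
position: [0.4469, -0.2957, 0.1452]
ee_rot: [-0.001, 1.0, 0.002, 0.0]
contact_force: [0.3, -0.0, -4.3]
width: 0.0153
```

Emit:
servo_tool([
  [0,0,4,0,0,0],
  [0,0,7,0,0,0],
  [0,0,10,0,0,0],
  [0,0,12,0,0,0],
  [0,0,15,0,0,0],
  [0,0,18,0,0,0],
  [0,0,18,0,0,0],
])

```text
clock: 22.55
position: [0.4473, -0.2956, 0.1275]
ee_rot: [-0.0, 1.0, 0.002, 0.001]
contact_force: [0.5, -0.8, -2.0]
width: 0.015
```

```bash
python3 -c "
from h import *
s=tlook('w18.png')"
```

```text
t 22.55 tcp [ 447.3 -295.6  127.5] yaw 0.23 tilt [0.1  0.05] F [ 0.5 -0.8 -2. ] w 15.0 q6 49.0
```

View pics/c_w18.png

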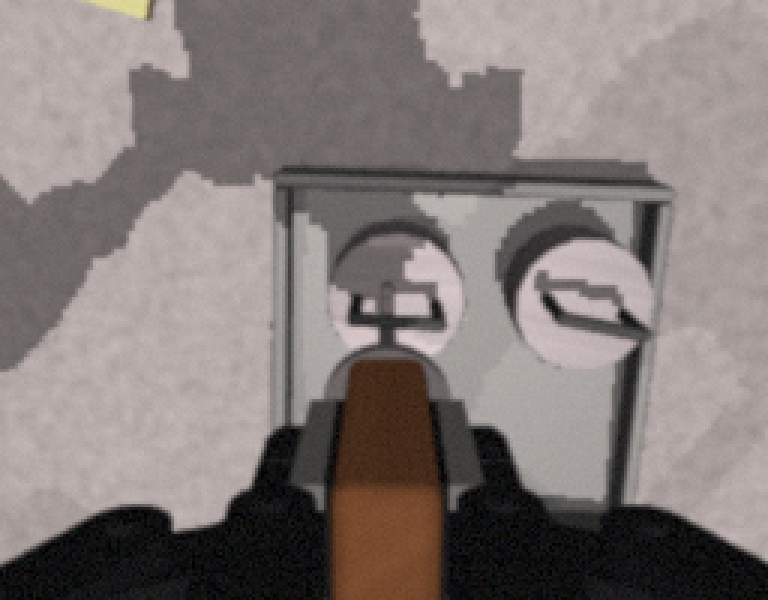

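Emit:
servo_tool([
  [0,1,0,0,0,0],
  [-5,1,0,0,0,0],
  [-10,1,0,0,0,0],
  [-16,1,0,0,0,0],
  [-16,1,0,0,0,0],
  [-16,1,0,0,0,0],
])

```text
clock: 23.2
position: [0.4311, -0.2968, 0.1278]
ee_rot: [-0.0, 1.0, 0.002, 0.001]
contact_force: [0.7, 0.2, 0.0]
width: 0.015
```

```bash
python3 -c "
from h import *
s=tlook('w19.png')"
```

```text
t 23.2 tcp [ 431.1 -296.8  127.8] yaw 0.2 tilt [0.12 0.03] F [0.7 0.2 0. ] w 15.0 q6 48.0
```

View pics/c_w19.png

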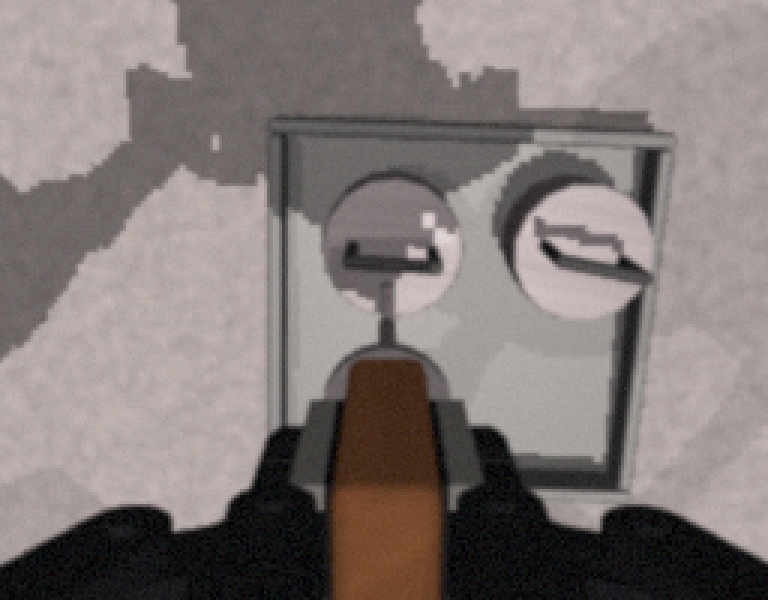

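Emit:
servo_tool([
  [0,0,-10,0,0,0],
  [0,0,-40,0,0,0],
  [0,0,-80,0,0,0],
  [0,0,-118,0,0,0],
  [0,0,-118,0,0,0],
  [0,0,-118,0,0,0],
])

```text
clock: 23.85
position: [0.4315, -0.297, 0.2471]
ee_rot: [0.001, 1.0, 0.002, 0.002]
contact_force: [-0.9, 0.3, -0.9]
width: 0.015
```

```bash
python3 -c "
from h import *
pose();rel(609,265,248,46.5)"
```

```text
t 23.85 tcp [ 431.5 -297.   247.1] yaw 0.24 tilt [ 0.22 -0.07] F [-0.9  0.3 -0.9] w 15.0 q6 48.0
row [ 179.8 -561.3   -0.8] [  0.15  -0.18 -46.26] rows>= 12.0
```

Emit:
servo_tool([
  [180,-560,0,0,0,-46.3],
  [180,-560,0,0,0,-46.3],
  [180,-560,0,0,0,-46.3],
  [180,-560,0,0,0,-46.3],
  [180,-560,0,0,0,-46.3],
  [180,-560,0,0,0,-46.3],
  [180,-560,0,0,0,-46.3],
  [180,-560,0,0,0,-46.3],
])

```text
clock: 24.65
position: [0.5512, 0.0867, 0.2445]
ee_rot: [-0.001, 0.919, 0.395, -0.001]
contact_force: [0.8, 0.0, -1.3]
width: 0.0152
```

```bash
python3 -c "
from h import *
pose();rel(609,265,248,46.5)"
```

```text
t 24.65 tcp [551.2  86.7 244.5] yaw 46.55 tilt [-0.09  0.03] F [ 0.8  0.  -1.3] w 15.2 q6 45.0
row [169.3 -80.7  -3.5] [-0.09  0.04  0.05] rows>= 4.0
```

Emit:
servo_tool([
  [160,-76,0,0,0,0],
  [160,-76,0,0,0,0],
  [160,-76,0,0,0,0],
  [160,-76,0,0,0,0],
  [160,-76,0,0,0,0],
  [160,-76,0,0,0,0],
  [160,-76,0,0,0,0],
])

```text
clock: 25.35
position: [0.6061, 0.2517, 0.2454]
ee_rot: [0.0, 0.919, 0.395, -0.0]
contact_force: [0.2, -0.5, -1.4]
width: 0.0153
```

```bash
python3 -c "
from h import *
s=hookview('w20.png',bores=(54,))"
```

```text
t 25.35 tcp [606.1 251.7 245.4] yaw 46.49 tilt [-0.04 -0.04] F [ 0.2 -0.5 -1.4] w 15.3 q6 60.0
bore 1 94 bore centre [622.4 280.2] bar rect [621.5 279.9] [ 3.7 26.7] line ang -44.6 mean [621.7 280. ] z 88.2
   disc z 64.8 871
foot n 58 xmax 11.7 y 0.1 z 76.0
shank n 21 xfront 1.2
bore 54 bar tool xyz [ 31.3  -8.1 157.2] n 92 ends y [-21.6   5.2] dir from y axis deg -2.2
```

View pics/c_w20.png

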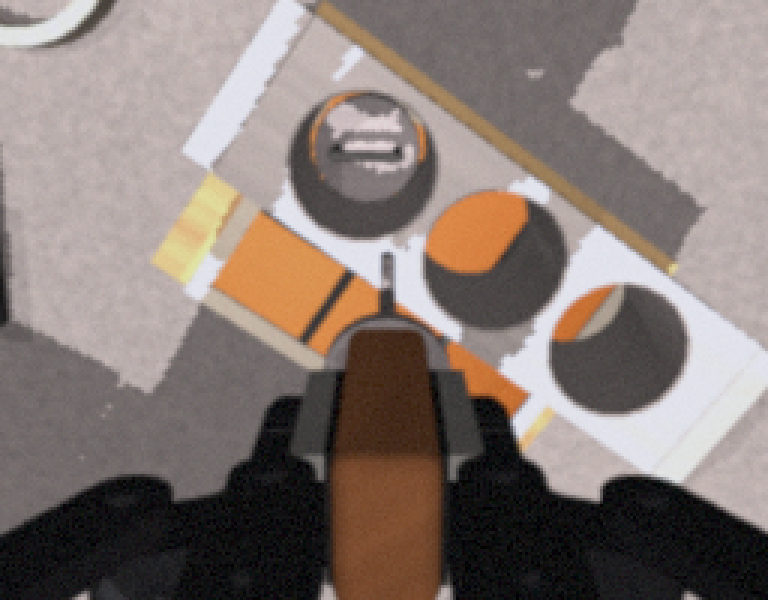

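Emit:
servo_tool([
  [14.2,-8.4,0,0,0,0],
  [14.2,-8.4,0,0,0,0],
  [14.2,-8.4,0,0,0,0],
  [14.2,-8.4,25,0,0,0],
  [14.2,-8.4,45,0,0,0],
  [14.2,-8.4,58,0,0,0],
  [14.2,-8.4,58,0,0,0],
  [14.2,-8.4,58,0,0,0],
])

```text
clock: 26.2
position: [0.6109, 0.269, 0.1888]
ee_rot: [0.0, 0.919, 0.395, 0.001]
contact_force: [0.4, -0.6, -0.2]
width: 0.0147
```

```bash
python3 -c "
from h import *
s=hookview('w21.png',bores=(54,))"
```

```text
t 26.2 tcp [610.9 269.  188.8] yaw 46.52 tilt [0.12 0.05] F [ 0.4 -0.6 -0.2] w 14.7 q6 61.0
bore 1 138 bore centre [622.4 280.2] bar rect [621.6 279.9] [ 4.2 27. ] line ang -45.5 mean [621.8 280. ] z 88.3
   disc z 64.9 1038
foot n 58 xmax 11.7 y 0.1 z 76.3
shank n 21 xfront 1.4
bore 54 bar tool xyz [1.530e+01 1.000e-01 1.008e+02] n 136 ends y [-13.3  13.7] dir from y axis deg -1.3
```

View pics/c_w21.png

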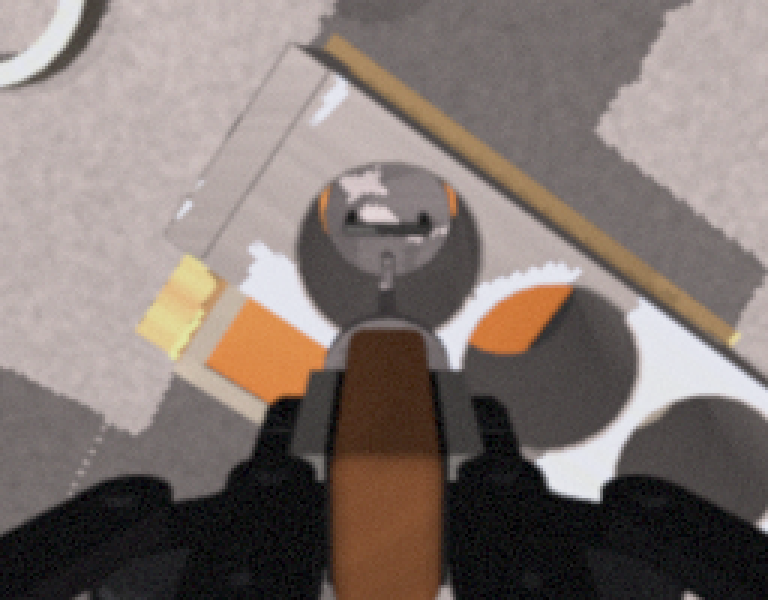

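Shift back 1 mm, then descend.

Emit:
servo_tool([
  [-1.2,0,0,0,0,0],
  [-1.2,0,4,0,0,0],
  [-1.2,0,14,0,0,0],
  [-1.2,0,24,0,0,0],
  [-1.2,0,31,0,0,0],
  [-1.2,0,31,0,0,0],
  [-1.2,0,31,0,0,0],
])

```text
clock: 26.95
position: [0.6097, 0.2682, 0.1569]
ee_rot: [-0.0, 0.919, 0.395, 0.001]
contact_force: [1.2, -0.1, -0.3]
width: 0.0152
```

```bash
python3 -c "
from h import *
s=hookview('w22.png',bores=(54,))"
```

```text
t 26.95 tcp [609.7 268.2 156.9] yaw 46.53 tilt [0.05 0.03] F [ 1.2 -0.1 -0.3] w 15.2 q6 61.0
bore 1 209 bore centre [622.4 280.2] bar rect [616.6 274.6] [18.8 27.3] line ang -43.5 mean [620.3 278.5] z 88.3
   disc z 64.9 1291
foot n 54 xmax 11.7 y 0.1 z 77.3
shank n 22 xfront 1.4
bore 54 bar tool xyz [14.7  0.6 68.8] n 200 ends y [-12.5  14.5] dir from y axis deg -1.2
```

View pics/c_w22.png

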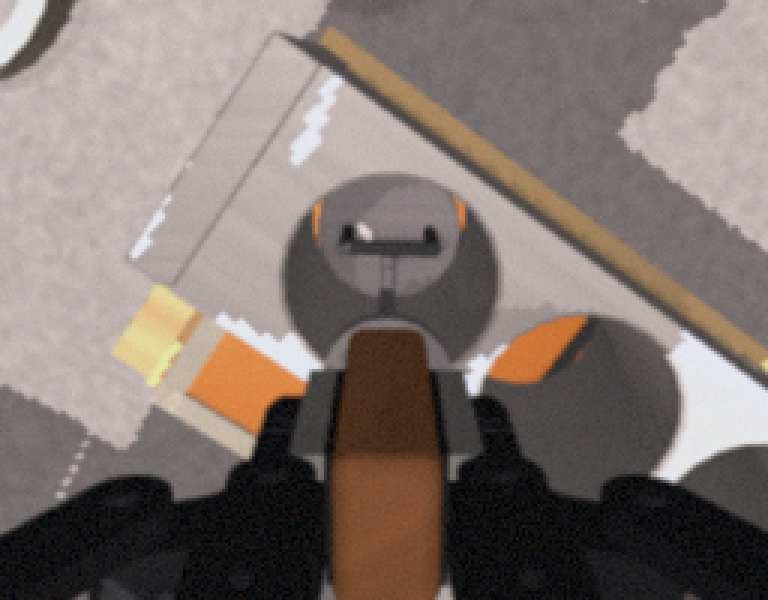

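Emit:
servo_tool([
  [6,0.8,0,0,0,0],
  [11.9,0.8,0,0,0,0],
  [11.9,0.8,0,0,0,0],
  [11.9,0.8,-6,0,0,0],
  [11.9,0.8,-12,0,0,0],
  [11.9,0.8,-18,0,0,0],
  [11.9,0.8,-18,0,0,0],
  [11.9,0.8,-18,0,0,0],
])

```text
clock: 27.8
position: [0.6183, 0.2762, 0.1753]
ee_rot: [-0.0, 0.919, 0.395, 0.001]
contact_force: [-0.4, 0.5, -4.9]
width: 0.0152
```

Emit:
servo_tool([
  [0,0,-15,0,0,0],
  [0,0,-30,0,0,0],
  [0,0,-45,0,0,0],
  [0,0,-60,0,0,0],
  [0,0,-75,0,0,0],
  [0,0,-90,0,0,0],
  [0,0,-105,0,0,0],
  [0,0,-105,0,0,0],
])

```text
clock: 28.6
position: [0.6192, 0.2765, 0.2824]
ee_rot: [0.0, 0.919, 0.395, 0.003]
contact_force: [-0.1, 0.3, -4.7]
width: 0.0152
```

```bash
python3 -c "
from h import *
tlook('w23.png');rel(392.5,-322,283,0)"
```

```text
t 28.6 tcp [619.2 276.5 282.4] yaw 46.53 tilt [0.29 0.11] F [-0.1  0.3 -4.7] w 15.2 q6 62.0
row [-589.7  247.5   -3.5] [ 0.   -0.19 46.53] rows>= 13.0
```

View pics/c_w23.png

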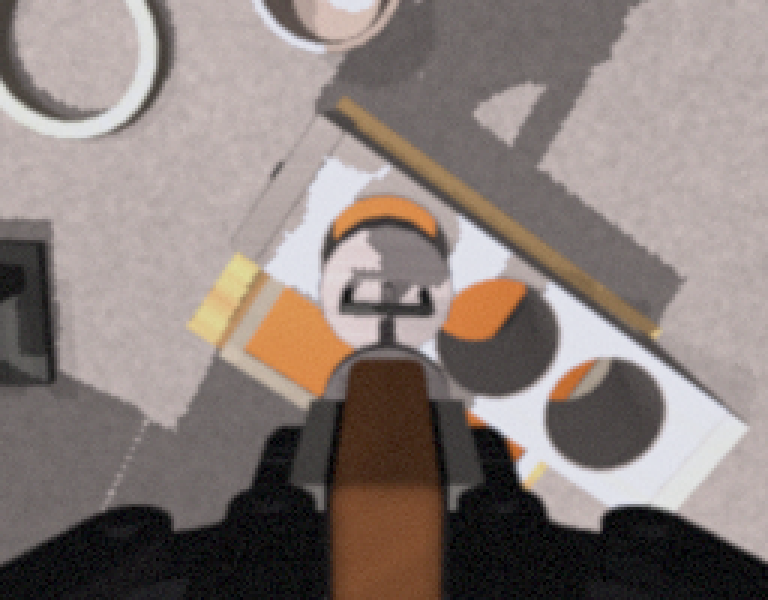

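Emit:
servo_tool([
  [-10,4,0,0,0,0.8],
  [-32,13,0,0,0,2.5],
  [-60,25,0,0,0,4.7],
  [-90,38,0,0,0,7.1],
  [-122,51,0,0,0,9.6],
  [-154,65,0,0,0,12.1],
  [-186,78,0,0,0,14.6],
  [-218,91,0,0,0,17],
])

```text
clock: 29.45
position: [0.5323, 0.0535, 0.2788]
ee_rot: [-0.0, 0.967, 0.254, -0.001]
contact_force: [0.4, -1.1, -4.4]
width: 0.0148
```

```bash
python3 -c "
from h import *
pose();rel(392.5,-322,283,0)"
```

```text
t 29.45 tcp [532.3  53.5 278.8] yaw 29.39 tilt [-0.07 -0.01] F [ 0.4 -1.1 -4.4] w 14.8 q6 59.0
row [-306.1  258.5   -4. ] [-1.000e-02  7.000e-02  2.939e+01] rows>= 9.0
```

Emit:
servo_tool([
  [-26,22,0,0,0,2.5],
  [-53,45,0,0,0,5.2],
  [-80,68,0,0,0,8],
  [-107,91,0,0,0,11],
  [-134,113,0,0,0,14],
  [-161,136,0,0,0,17],
  [-188,159,0,0,0,20],
  [-215,182,0,0,0,23],
])

```text
clock: 30.25
position: [0.4349, -0.2099, 0.2786]
ee_rot: [-0.001, 0.998, 0.055, -0.0]
contact_force: [-0.3, -0.1, -4.3]
width: 0.0149
```

```bash
python3 -c "
from h import *
pose();rel(392.5,-322,283,0)"
```

```text
t 30.25 tcp [ 434.9 -209.9  278.6] yaw 6.36 tilt [-0.03  0.09] F [-0.3 -0.1 -4.3] w 14.9 q6 50.0
row [-54.6 106.7  -4.5] [-0.09  0.02  6.36] rows>= 3.0
```

Emit:
servo_tool([
  [-12,24,0,0,0,2],
  [-24,48,0,0,0,4],
  [-36,70,0,0,0,6],
  [-45,88,0,0,0,6.4],
  [-50,98,0,0,0,6.4],
  [-51,100,0,0,0,6.4],
  [-51,100,0,0,0,6.4],
  [-51,100,0,0,0,6.4],
])

```text
clock: 31.05
position: [0.3979, -0.3127, 0.2794]
ee_rot: [-0.001, 1.0, 0.002, 0.001]
contact_force: [-0.9, 0.6, -3.4]
width: 0.0151
```

```bash
python3 -c "
from h import *
s=tlook('w24.png');rel(392.3,-320.5,283,0);rect(s,12,24,425,-320,110)"
```

```text
t 31.05 tcp [ 397.9 -312.7  279.4] yaw 0.17 tilt [0.09 0.15] F [-0.9  0.6 -3.4] w 15.1 q6 44.0
row [-5.7  7.6 -3.5] [-0.11 -0.1   0.19] rows>= 1.0
rect n 1093 [ 424.2 -322. ] [124.1 125.1] 88.0 z 20.3
```

View pics/c_w24.png

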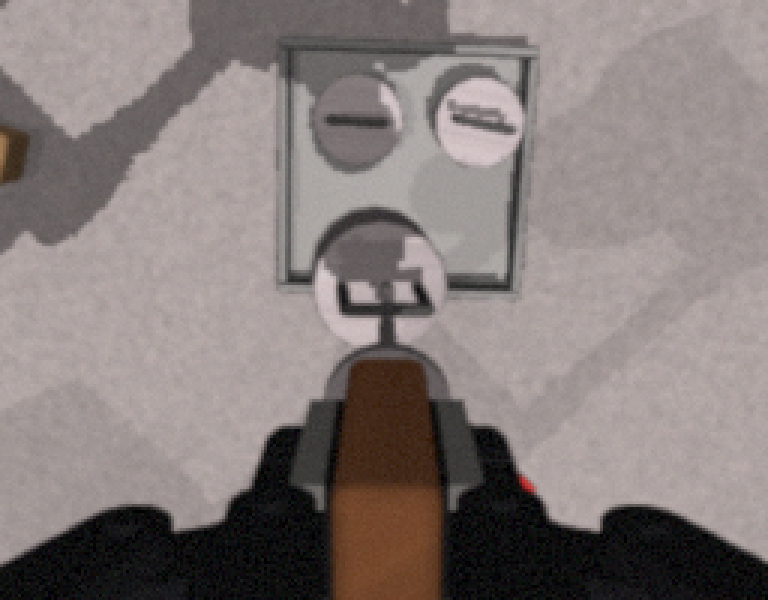

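Emit:
servo_tool([
  [-5,8,0,0,0,0],
  [-5,8,20,0,0,0],
  [-5,8,50,0,0,0],
  [-5,8,80,0,0,0],
  [-5,8,110,0,0,0],
  [-5,8,128,0,0,0],
  [-5,8,134,0,0,0],
  [-5,8,134,0,0,0],
])

```text
clock: 31.9
position: [0.3928, -0.3218, 0.1451]
ee_rot: [-0.001, 1.0, 0.001, 0.0]
contact_force: [-0.7, 1.0, -4.5]
width: 0.015
```

Emit:
servo_tool([
  [0,0,4,0,0,0],
  [0,0,7,0,0,0],
  [0,0,10,0,0,0],
  [0,0,12,0,0,0],
  [0,0,15,0,0,0],
  [0,0,18,0,0,0],
  [0,0,18,0,0,0],
])

```text
clock: 32.6
position: [0.3931, -0.3219, 0.1274]
ee_rot: [-0.0, 1.0, 0.001, 0.001]
contact_force: [-0.1, -0.4, -1.7]
width: 0.0152
```

```bash
python3 -c "
from h import *
s=tlook('w25.png')"
```

```text
t 32.6 tcp [ 393.1 -321.9  127.4] yaw 0.13 tilt [0.09 0.05] F [-0.1 -0.4 -1.7] w 15.2 q6 43.0
```

View pics/c_w25.png

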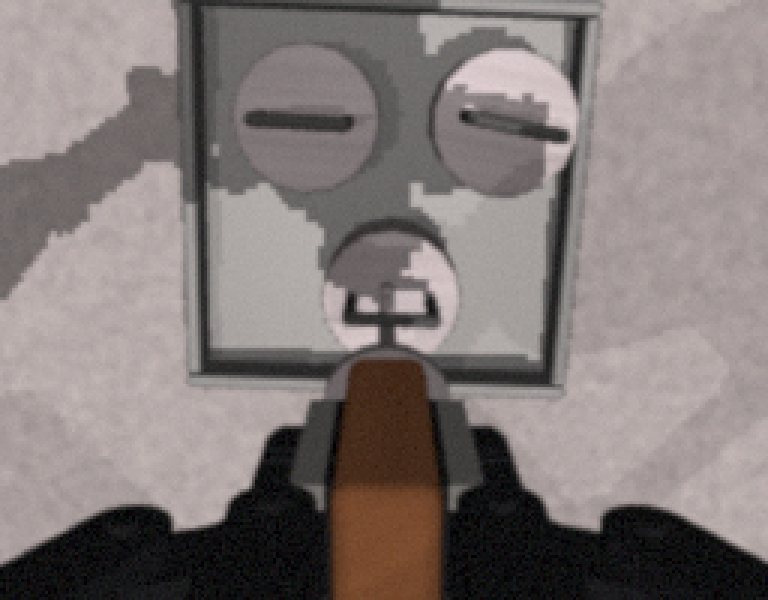

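Emit:
servo_tool([
  [0,0.5,0,0,0,0],
  [-5,0.5,0,0,0,0],
  [-10,0.5,0,0,0,0],
  [-16,0.5,0,0,0,0],
  [-16,0.5,0,0,0,0],
  [-16,0.5,0,0,0,0],
])

```text
clock: 33.25
position: [0.3769, -0.3226, 0.1277]
ee_rot: [-0.0, 1.0, 0.001, 0.001]
contact_force: [0.8, 0.3, -0.8]
width: 0.0151
```

```bash
python3 -c "
from h import *
s=tlook('w26.png')"
```

```text
t 33.25 tcp [ 376.9 -322.6  127.7] yaw 0.1 tilt [0.11 0.03] F [ 0.8  0.3 -0.8] w 15.1 q6 41.0
```

View pics/c_w26.png

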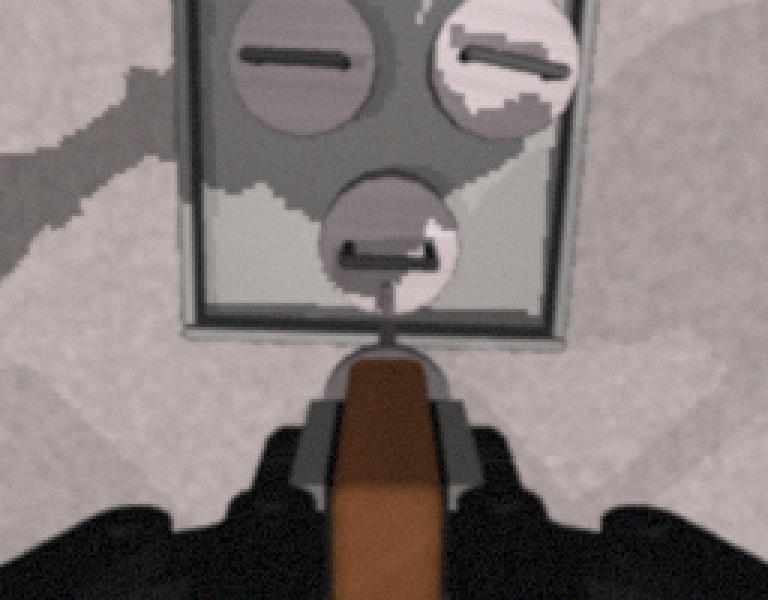

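Emit:
servo_tool([
  [0,0,-10,0,0,0],
  [0,0,-40,0,0,0],
  [0,0,-80,0,0,0],
  [0,0,-118,0,0,0],
  [0,0,-118,0,0,0],
  [0,0,-118,0,0,0],
])

```text
clock: 33.9
position: [0.3773, -0.3229, 0.2468]
ee_rot: [0.001, 1.0, 0.001, 0.002]
contact_force: [-0.9, -0.6, -1.5]
width: 0.0153
```

```bash
python3 -c "
from h import *
s=tlook('w27.png');rel(423.3,380.6,247,44.9)"
```

```text
t 33.9 tcp [ 377.3 -322.9  246.8] yaw 0.14 tilt [ 0.2  -0.07] F [-0.9 -0.6 -1.5] w 15.3 q6 41.0
row [ 4.840e+01 -7.026e+02 -7.000e-01] [-4.000e-02 -1.000e-01 -4.476e+01] rows>= 15.0
```

View pics/c_w27.png

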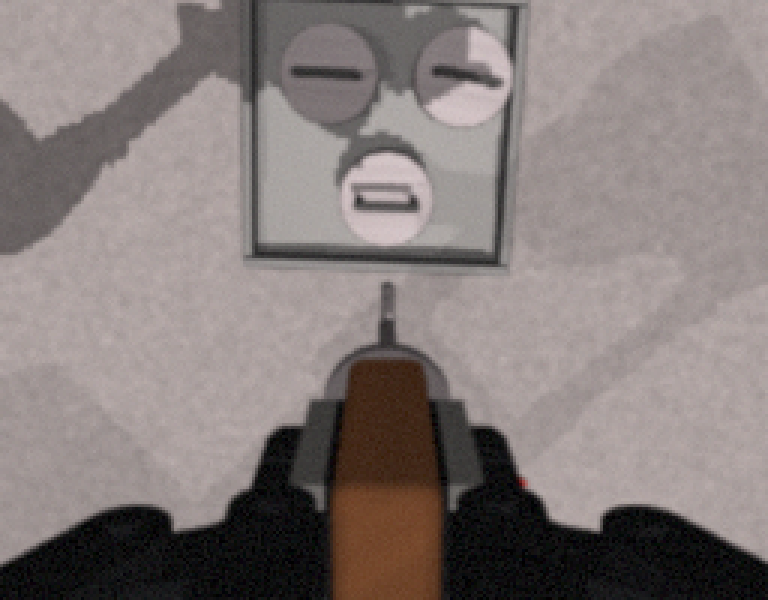

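Emit:
servo_tool([
  [48,-702,0,0,0,-44.8],
  [48,-702,0,0,0,-44.8],
  [48,-702,0,0,0,-44.8],
  [48,-702,0,0,0,-44.8],
  [48,-702,0,0,0,-44.8],
  [48,-702,0,0,0,-44.8],
  [48,-702,0,0,0,-44.8],
  [48,-702,0,0,0,-44.8],
])

```text
clock: 34.75
position: [0.4018, 0.0785, 0.2444]
ee_rot: [-0.001, 0.924, 0.382, -0.001]
contact_force: [0.8, -0.8, -0.3]
width: 0.0153
```

```bash
python3 -c "
from h import *
pose();rel(423.3,380.6,247,44.9)"
```

```text
t 34.75 tcp [401.8  78.5 244.4] yaw 44.92 tilt [-0.08  0.03] F [ 0.8 -0.8 -0.3] w 15.3 q6 46.0
row [ 228.6 -198.7   -2.4] [-0.08  0.03  0.02] rows>= 7.0
```

Emit:
servo_tool([
  [222,-190,0,0,0,0],
  [222,-190,0,0,0,0],
  [222,-190,0,0,0,0],
  [222,-190,0,0,0,0],
  [222,-190,0,0,0,0],
  [222,-190,0,0,0,0],
  [222,-190,0,0,0,0],
  [222,-190,0,0,0,0],
])

```text
clock: 35.55
position: [0.425, 0.3678, 0.2438]
ee_rot: [0.001, 0.924, 0.383, -0.002]
contact_force: [0.5, -0.7, -1.3]
width: 0.015
```

Emit:
servo_tool([
  [0,0,0,0,0,0],
  [0,0,0,0,0,0],
])

```text
clock: 35.75
position: [0.426, 0.3663, 0.2458]
ee_rot: [0.0, 0.924, 0.381, 0.0]
contact_force: [-0.4, -0.6, -0.8]
width: 0.0151
```

```bash
python3 -c "
from h import *
s=tlook('w28.png');rel(423.3,380.6,227,44.9);rect(s,78,92,428,384,60)"
```

```text
t 35.75 tcp [426.  366.3 245.8] yaw 44.85 tilt [ 0.03 -0.02] F [-0.4 -0.6 -0.8] w 15.1 q6 79.0
row [  8.  -12.   19.1] [ 0.04 -0.05 -0.06] rows>= 1.0
rect n 1657 [428.2 383.8] [66.2 44. ] 45.0 z 83.8
```

View pics/c_w28.png

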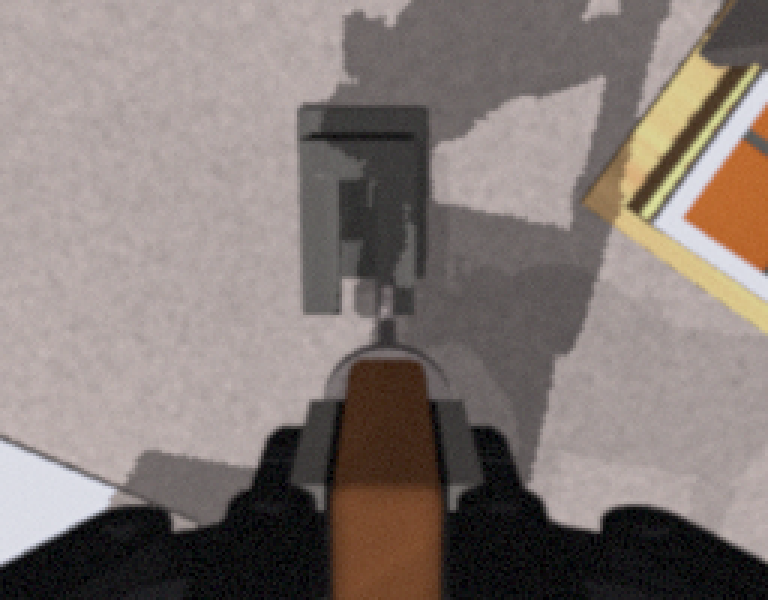

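Emit:
servo_tool([
  [8,-12,0,0,0,0],
  [8,-12,0,0,0,0],
  [8,-12,0,0,0,0],
  [8,-12,20,0,0,0],
  [8,-12,20,0,0,0],
])

```text
clock: 36.3
position: [0.4221, 0.3809, 0.2242]
ee_rot: [0.001, 0.924, 0.382, -0.001]
contact_force: [-0.8, 0.0, -2.1]
width: 0.015
```

```bash
python3 -c "
from h import *
s=tlook('w29.png');rel(423.2,380.5,107,44.9)"
```

```text
t 36.3 tcp [422.1 380.9 224.2] yaw 44.93 tilt [-0.13 -0.13] F [-0.8  0.  -2.1] w 15.0 q6 80.0
row [ -0.    1.  118.2] [0.01 0.08 0.03] rows>= 3.0
```

View pics/c_w29.png

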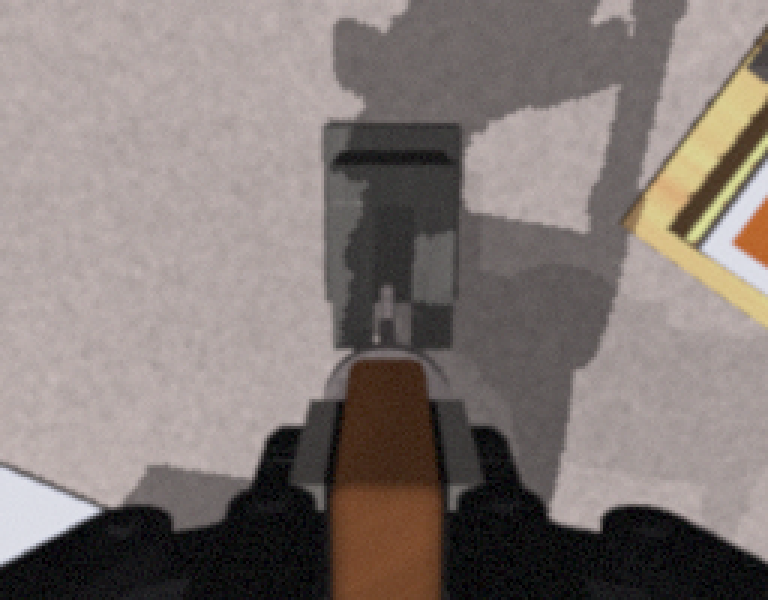

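Emit:
servo_tool([
  [0,1,0,0,0,0],
  [0,1,30,0,0,0],
  [0,1,60,0,0,0],
  [0,1,85,0,0,0],
  [0,1,105,0,0,0],
  [0,1,114,0,0,0],
  [0,1,114,0,0,0],
  [0,1,114,0,0,0],
])

```text
clock: 37.15
position: [0.4252, 0.3819, 0.1134]
ee_rot: [-0.0, 0.924, 0.382, 0.002]
contact_force: [-0.1, 0.1, -0.2]
width: 0.0151
```

```bash
python3 -c "
from h import *
pose()"
```

```text
t 37.15 tcp [425.2 381.9 113.4] yaw 44.93 tilt [0.19 0.12] F [-0.1  0.1 -0.2] w 15.1 q6 80.0
```

Emit:
servo_tool([
  [-2,0,2,0,0,0],
  [-2,0,4,0,0,0],
  [-2,0,5.5,0,0,0],
  [-2,0,6.5,0,0,0],
  [-2,0,6.5,0,0,0],
])

```text
clock: 37.65
position: [0.4232, 0.3801, 0.1072]
ee_rot: [-0.0, 0.924, 0.382, 0.002]
contact_force: [-0.8, -1.0, 7.2]
width: 0.0148
```

Emit:
servo_tool([
  [0,0,0,0,0,0],
  [0,0,0,0,0,0],
  [0,0,0,0,0,0],
  [0,0,0,0,0,0],
  [0,0,0,0,0,0],
  [0,0,0,0,0,0],
  [0,0,0,0,0,0],
], hand=0)

```text
clock: 38.35
position: [0.4229, 0.38, 0.1056]
ee_rot: [-0.0, 0.924, 0.382, 0.001]
contact_force: [-0.3, 1.0, -0.3]
width: 0.0851
```

Emit:
servo_tool([
  [0,0,-10,0,0,0],
  [0,0,-50,0,0,0],
  [-20,0,-90,0,0,0],
  [-60,0,-110,0,0,0],
  [-66,0,-110,0,0,0],
  [-66,0,-110,0,0,0],
])

```text
clock: 38.95
position: [0.3755, 0.3329, 0.2169]
ee_rot: [-0.0, 0.924, 0.382, 0.002]
contact_force: [0.5, 0.2, -1.1]
width: 0.0852
```

```bash
python3 -c "
from h import *
pose()
s=snap('wrist','w30.png')
cv2.imwrite('pics/w30b.png',cv2.resize(cv2.cvtColor(s[0],cv2.COLOR_RGB2BGR),(768,576)))
rect(s,140,155,425,380,40)
rect(s,78,92,430,385,60)
s=snap('top','t2.png'); rect(s,15,40,446,-82,90);rect(s,140,155,425,380,40)
P,m=rect(s,22,40,640,-138,110)
rect(s,12,24,427,-319,110)
"
```

```text
t 38.95 tcp [375.5 332.9 216.9] yaw 44.92 tilt [0.21 0.13] F [ 0.5  0.2 -1.1] w 85.2 q6 79.0
rect n 714 [422.7 379. ] [25.2 15.5] 44.8 z 148.5
rect n 2175 [428.2 383.8] [66.3 44. ] 44.9 z 83.8
rect n 265 [446.6 -81.7] [89.5 25.8] 72.8 z 27.9
rect n 62 [425.7 380. ] [25.2 15.8] 44.0 z 148.8
rect n 594 [ 638.6 -137.7] [176.6 130.8] 74.0 z 30.3
rect n 298 [ 427.8 -319.1] [126.8 125. ] 87.7 z 20.6
```

View pics/w30b.png

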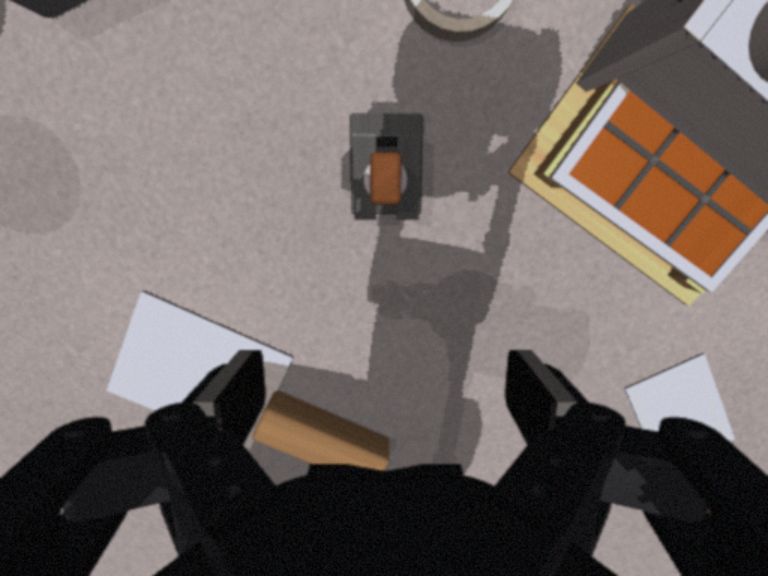

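View pics/t2.png

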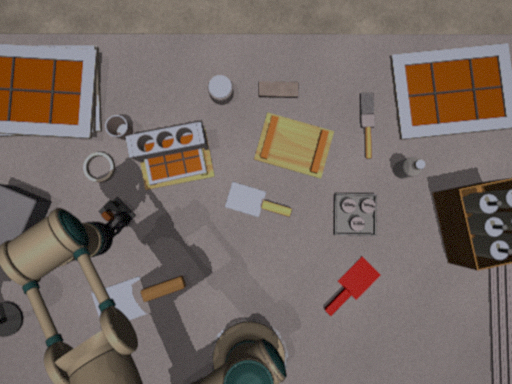

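```bash
python3 -c "
from h import *
rel(435,-110,200,73)"
```

```text
row [-271.8  355.5   15. ] [  0.06  -0.12 -28.08] rows>= 9.0
```

Emit:
servo_tool([
  [-272,355,15,0,0,-28],
  [-272,355,15,0,0,-28],
  [-272,355,15,0,0,-28],
  [-272,355,15,0,0,-28],
  [-272,355,15,0,0,-28],
  [-272,355,15,0,0,-28],
  [-272,355,15,0,0,-28],
  [-272,355,15,0,0,-28],
])

```text
clock: 39.85
position: [0.4266, -0.0464, 0.2017]
ee_rot: [-0.0, 0.804, 0.594, 0.001]
contact_force: [1.4, 0.3, 0.3]
width: 0.0856
```

Emit:
servo_tool([
  [-25,36,0,0,0,0],
  [-25,36,0,0,0,0],
  [-25,36,0,0,0,0],
  [-25,36,0,0,0,0],
])

```text
clock: 40.25
position: [0.4525, -0.0781, 0.2016]
ee_rot: [-0.001, 0.804, 0.594, 0.0]
contact_force: [0.3, -0.5, 0.1]
width: 0.0852
```

```bash
python3 -c "
from h import *
pose()
s=snap('wrist','w31.png')
cv2.imwrite('pics/w31b.png',cv2.resize(cv2.cvtColor(s[0],cv2.COLOR_RGB2BGR),(768,576)))
rect(s,18,40,446,-82,90)
rect(s,-1,40,446,-40,140,lambda c:(c.min(-1)>175)&(c[...,2]>c[...,0]))
"
```

```text
t 40.25 tcp [452.5 -78.1 201.6] yaw 72.95 tilt [-0.05  0.12] F [ 0.3 -0.5  0.1] w 85.2 q6 -2.0
rect n 1547 [443.6 -83.7] [89.5 26. ] 73.1 z 26.7
rect n 2181 [482.   -0.8] [127.4  62.4] 47.5 z 1.3
```

View pics/w31b.png

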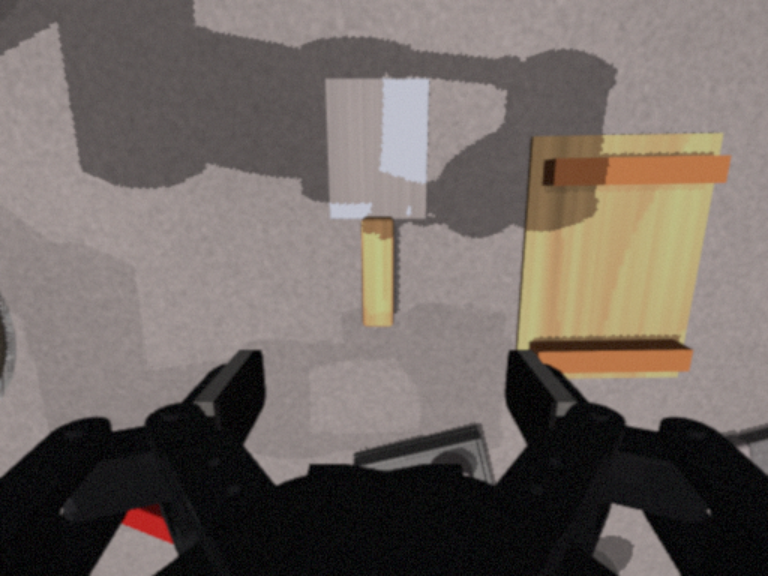

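```bash
python3 -c "
from h import *
rel(448,-69.3,3.5,73.1)"
```

```text
row [  6.5  -6.6 198.4] [-0.04 -0.09 -0.1 ] rows>= 4.0
```

Emit:
servo_tool([
  [7,-7,40,0,0,0],
  [7,-7,80,0,0,0],
  [7,-7,120,0,0,0],
  [7,-7,150,0,0,0],
  [7,-7,165,0,0,0],
  [7,-7,165,0,0,0],
])

```text
clock: 40.9
position: [0.4462, -0.0681, 0.0358]
ee_rot: [-0.002, 0.804, 0.595, -0.001]
contact_force: [-0.0, 0.4, 0.4]
width: 0.085
```

```bash
python3 -c "
from h import *
pose();rel(448,-69.3,3,73.1)"
```

```text
t 40.9 tcp [446.2 -68.1  35.8] yaw 73.04 tilt [-0.21  0.15] F [-0.   0.4  0.4] w 85.0 q6 -1.0
row [-0.7  2.2 32.8] [-0.24 -0.08 -0.05] rows>= 1.0
```

Emit:
servo_tool([
  [-0.7,2.2,15,-0.2,0,0],
  [-0.7,2.2,28,-0.2,0,0],
  [-0.7,2.2,32,-0.2,0,0],
  [-0.7,2.2,32,-0.2,0,0],
  [-0.7,2.2,32,-0.2,0,0],
])

```text
clock: 41.4
position: [0.4511, -0.0711, 0.0065]
ee_rot: [0.002, 0.804, 0.595, 0.002]
contact_force: [0.2, 0.2, 0.6]
width: 0.0856
```

```bash
python3 -c "
from h import *
pose()"
```

```text
t 41.4 tcp [451.1 -71.1   6.5] yaw 72.96 tilt [ 0.38 -0.04] F [0.2 0.2 0.6] w 85.6 q6 -1.0
```

Emit:
servo_tool([
  [0,0,0,0,0,0],
  [0,0,0,0,0,0],
])

```text
clock: 41.6
position: [0.4509, -0.0713, 0.0063]
ee_rot: [0.002, 0.804, 0.594, 0.002]
contact_force: [-0.0, -0.0, 0.8]
width: 0.0852
```

```bash
python3 -c "
from h import *
pose();rel(448,-69.3,3,73.1)"
```

```text
t 41.6 tcp [450.9 -71.3   6.3] yaw 72.94 tilt [ 0.36 -0.04] F [-0.  -0.   0.8] w 85.2 q6 -1.0
row [ 1.1 -3.3  3.2] [ 0.35 -0.07 -0.17] rows>= 1.0
```

Emit:
servo_tool([
  [1.1,-3.3,2.8,0.2,0,0],
  [1.1,-3.3,2.8,0.2,0,0],
  [1.1,-3.3,2.8,0.2,0,0],
])

```text
clock: 41.9
position: [0.4473, -0.0691, 0.0027]
ee_rot: [0.0, 0.804, 0.594, 0.001]
contact_force: [0.1, -0.2, -0.3]
width: 0.0856
```

Emit:
servo_tool([
  [1.1,0,0,0,0,0],
  [0,0,0,0,0,0],
  [0,0,0,0,0,0],
  [0,0,0,0,0,0],
  [0,0,0,0,0,0],
  [0,0,0,0,0,0],
  [0,0,0,0,0,0],
  [0,0,0,0,0,0],
], hand=255, grip_force=110)

```text
clock: 42.7
position: [0.4478, -0.0693, 0.0033]
ee_rot: [0.0, 0.804, 0.594, 0.001]
contact_force: [-0.7, 1.4, 4.3]
width: 0.024
```

```bash
python3 -c "
from h import *
pose()"
```

```text
t 42.7 tcp [447.8 -69.3   3.3] yaw 72.92 tilt [0.12 0.04] F [-0.7  1.4  4.3] w 24.0 q6 -1.0
```

Emit:
servo_tool([
  [0,0,-10,0,0,0],
  [0,0,-30,0,0,0],
  [0,0,-60,0,0,0],
  [0,0,-90,0,0,0],
  [0,0,-90,0,0,0],
  [0,0,-90,0,0,0],
])

```text
clock: 43.3
position: [0.4475, -0.0693, 0.0933]
ee_rot: [0.001, 0.804, 0.594, 0.001]
contact_force: [-0.2, -0.3, -1.8]
width: 0.0242
```

```bash
python3 -c "
from h import *
pose();rel(384,179.7,93,10.8)"
```

```text
t 43.3 tcp [447.5 -69.3  93.3] yaw 72.94 tilt [0.16 0.02] F [-0.2 -0.3 -1.8] w 24.2 q6 -1.0
row [ 2.194e+02 -1.338e+02  2.000e-01] [ 0.1  -0.14 62.14] rows>= 8.0
```

Emit:
servo_tool([
  [219,-134,0,0.1,-0.1,62.1],
  [219,-134,0,0.1,-0.1,62.1],
  [219,-134,0,0.1,-0.1,62.1],
  [219,-134,0,0.1,-0.1,62.1],
  [219,-134,0,0.1,-0.1,62.1],
  [219,-134,0,0.1,-0.1,62.1],
  [219,-134,0,0.1,-0.1,62.1],
  [219,-134,0,0.1,-0.1,62.1],
])

```text
clock: 44.1
position: [0.3813, 0.1807, 0.0913]
ee_rot: [-0.0, 0.994, 0.107, -0.002]
contact_force: [-0.2, -0.3, -1.2]
width: 0.0241
```

Emit:
servo_tool([
  [0,0,0,0,0,0],
  [0,0,0,0,0,0],
  [0,0,0,0,0,0],
])

```text
clock: 44.4
position: [0.3833, 0.179, 0.0923]
ee_rot: [-0.0, 0.994, 0.109, -0.001]
contact_force: [1.1, 0.3, -1.0]
width: 0.0242
```

```bash
python3 -c "
from h import *
pose();rel(384,179.7,93,10.8)
s=snap('wrist','w32.png');np.savez('w32.npz',*s)
cv2.imwrite('pics/w32b.png',cv2.resize(cv2.cvtColor(s[0],cv2.COLOR_RGB2BGR),(768,576)))"
```

```text
t 44.4 tcp [383.3 179.   92.3] yaw 12.5 tilt [-0.12  0.03] F [ 1.1  0.3 -1. ] w 24.2 q6 93.0
row [ 0.9 -0.6 -0.7] [-0.05  0.11  1.7 ] rows>= 1.0
```

View pics/w32b.png

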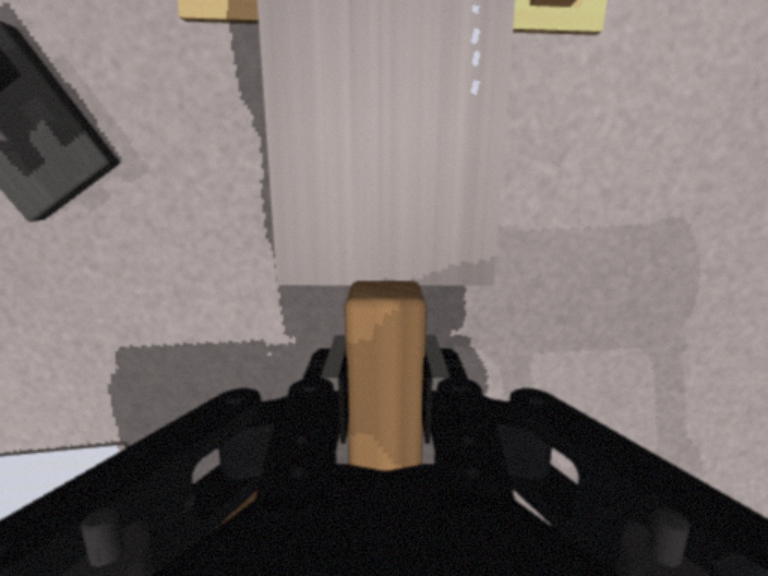

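```bash
cat >> h.py <<'E'
def toolcloud(s,st):
    P=cloud(s)*1000; q=st['ee_rot']; Rt=R.from_quat([q[1],q[2],q[3],q[0]])
    return P,Rt.inv().apply(P.reshape(-1,3)-np.array(st['position'])*1000).reshape(P.shape)
def blade():
    st=telemetry.get_state(); s=snap('wrist'); P,T=toolcloud(s,st)
    m=(np.abs(T[...,1])<36)&(T[...,0]>36)&(T[...,0]<120)&(np.abs(T[...,2])<12)
    t=T[m]; A=np.c_[t[:,0],t[:,1],np.ones(len(t))]; c,*_=np.linalg.lstsq(A,t[:,2],rcond=None)
    print('blade n',len(t),'tool z = %.2f + x*%.4f + y*%.4f (deg %.2f %.2f)'%(c[2],c[0],c[1],np.degrees(c[0]),np.degrees(c[1])))
    b=(np.abs(T[...,2]-(c[2]+c[0]*T[...,0]+c[1]*T[...,1]))<5)&(T[...,0]>20)&(np.abs(T[...,1])<60)
    for x in (40,60,80,100):
        r=T[b&(np.abs(T[...,0]-x)<4)]; print(x,np.round([np.percentile(r[:,1],1),np.percentile(r[:,1],99)],1) if len(r) else None)
    print('xmax',np.round(np.percentile(T[b][:,0],99.5),1), 'xmin', np.round(np.percentile(T[b&(np.abs(T[...,1])>20)][:,0],.5),1))
    return s
E
python3 -c "
from h import *
blade()"
```

```text
blade n 25140 tool z = 1.87 + x*0.0029 + y*0.0008 (deg 0.16 0.05)
40 [-38.5  39.8]
60 [-38.5  39.9]
80 [-38.4  39.9]
100 [-38.3  40.1]
xmax 119.0 xmin 28.8
```

Emit:
servo_tool([
  [1,-0.5,0,0,0.1,1.7],
  [1,-0.5,30,0,0.1,1.7],
  [1,-0.5,60,0,0.1,1.7],
  [1,-0.5,74,0,0.1,1.7],
  [1,-0.5,74,0,0.1,1.7],
  [1,-0.5,74,0,0.1,1.7],
])

```text
clock: 45.1
position: [0.3848, 0.18, 0.0191]
ee_rot: [-0.001, 0.996, 0.093, 0.001]
contact_force: [0.2, 1.2, -1.9]
width: 0.0243
```

```bash
python3 -c "
from h import *
pose();rel(384,179.7,17.5,10.8)
s=snap('wrist','w33.png')
cv2.imwrite('pics/w33b.png',cv2.resize(cv2.cvtColor(s[0],cv2.COLOR_RGB2BGR),(768,576)))"
```

```text
t 45.1 tcp [384.8 180.   19.1] yaw 10.72 tilt [0.06 0.07] F [ 0.2  1.2 -1.9] w 24.3 q6 95.0
row [-0.9  0.2  1.6] [-0.06 -0.07 -0.08] rows>= 1.0
```

View pics/w33b.png

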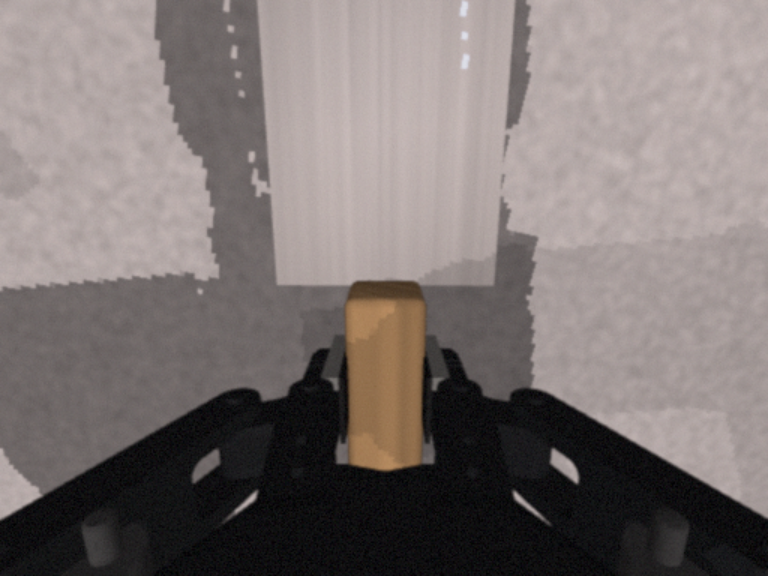

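Emit:
servo_tool([
  [10,0,0,0,0,0],
  [25,0,0,0,0,0],
  [40,0,0,0,0,0],
  [55,0,0,0,0,0],
  [70,0,0,0,0,0],
  [70,0,0,0,0,0],
  [70,0,0,0,0,0],
])

```text
clock: 45.85
position: [0.4536, 0.1932, 0.0195]
ee_rot: [-0.001, 0.996, 0.093, 0.001]
contact_force: [-0.4, 0.0, -0.7]
width: 0.0239
```

```bash
cat >> h.py <<'E'
def jigp(st=None,J=(595.2,220.0,10.8)):
    st=st or telemetry.get_state(); p=np.array(st['position'])*1000; a=np.radians(J[2])
    d=p[:2]-np.array(J[:2]); print('in frame x %.1f y %.1f'%(d[0]*np.cos(a)+d[1]*np.sin(a),-d[0]*np.sin(a)+d[1]*np.cos(a)))
E
python3 -c "
from h import *
pose();jigp()
s=snap('wrist','w34.png')
cv2.imwrite('pics/w34b.png',cv2.resize(cv2.cvtColor(s[0],cv2.COLOR_RGB2BGR),(768,576)))"
```

```text
t 45.85 tcp [453.6 193.2  19.5] yaw 10.72 tilt [0.09 0.08] F [-0.4  0.  -0.7] w 23.9 q6 94.0
in frame x -144.1 y 0.2
```

View pics/w34b.png

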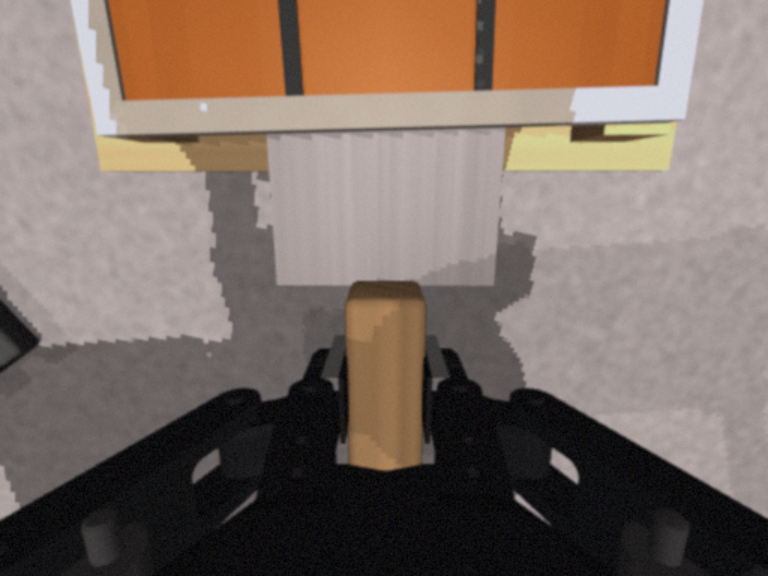

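```bash
cat >> h.py <<'E'
def pane(zlo=4,zhi=50):
    """front edge and side edges of pane in tool frame (seen by wrist cam); z range in tool coords above tcp"""
    st=telemetry.get_state(); s=snap('wrist'); P,T=toolcloud(s,st)
    h=-T[...,2]
    m=(h>zlo)&(h<zhi)&(np.abs(T[...,1])<110)&(T[...,0]>31)&(T[...,0]<150)
    pts=[]
    for y in range(-70,71,5):
        r=T[m&(np.abs(T[...,1]-y)<1.2)]
        if len(r): pts.append((y,r[:,0].min(),np.median(-r[:,2])))
    pts=np.array(pts); c=np.polyfit(pts[:,0],pts[:,1],1); res=pts[:,1]-np.polyval(c,pts[:,0]); k=np.abs(res)<2.5; c=np.polyfit(pts[k,0],pts[k,1],1)
    print('front edge x at y=0: %.1f slope deg %.2f'%(c[1],np.degrees(c[0])),'n',k.sum(),'top h above tcp %.1f'%np.median(pts[:,2]))
    for x in (60,70,80,90,100):
        r=T[m&(np.abs(T[...,0]-x)<1.5)]
        if len(r): print(' x',x,'y edges',np.round([np.percentile(r[:,1],.5),np.percentile(r[:,1],99.5)],1))
    t=T[m]; A=np.c_[t[:,0],t[:,1],np.ones(len(t))]; q,*_=np.linalg.lstsq(A,-t[:,2],rcond=None); print('plane deg x %.2f y %.2f'%(np.degrees(q[0]),np.degrees(q[1])))
    return s
E
python3 -c "
from h import *
pane(11,28)"
```

```text
front edge x at y=0: 81.1 slope deg 1.42 n 29 top h above tcp 15.8
 x 80 y edges [-82.9  10.7]
 x 90 y edges [-82.5  85.6]
 x 100 y edges [-82.7  85.3]
plane deg x -3.27 y 0.11
```

Emit:
servo_tool([
  [10,0,0,0,0,0],
  [20,0,0,0,0,0],
  [30,0,0,0,0,0],
  [38,0,0,0,0,0],
  [44,0,0,0,0,0],
  [44,0,0,0,0,0],
  [44,0,0,0,0,0],
])

```text
clock: 46.65
position: [0.4961, 0.2013, 0.0188]
ee_rot: [-0.001, 0.996, 0.093, 0.0]
contact_force: [0.0, -0.0, -1.6]
width: 0.0241
```

```bash
python3 -c "
from h import *
pose();jigp()
s=pane(11,28)
cv2.imwrite('pics/w35b.png',cv2.resize(cv2.cvtColor(s[0],cv2.COLOR_RGB2BGR),(768,576)))"
```

```text
t 46.65 tcp [496.1 201.3  18.8] yaw 10.72 tilt [-0.    0.06] F [ 0.  -0.  -1.6] w 24.1 q6 94.0
in frame x -100.9 y 0.2
front edge x at y=0: 37.1 slope deg 1.43 n 29 top h above tcp 16.2
 x 60 y edges [-82.9  85.3]
 x 70 y edges [-83.2  85. ]
 x 80 y edges [-83.4  84.8]
 x 90 y edges [-83.8  84.7]
 x 100 y edges [-84.   84.2]
plane deg x -0.67 y 0.07
```

View pics/w35b.png

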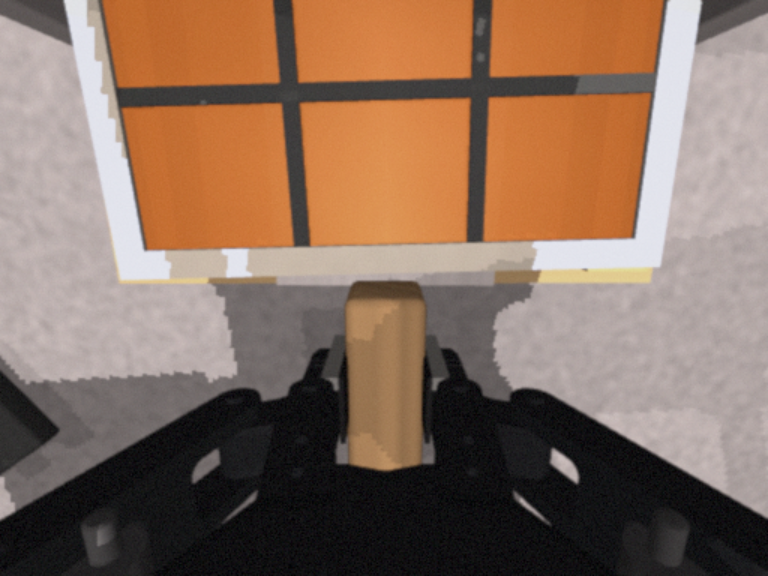

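Emit:
servo_tool([
  [0,0,-5,0,0,0],
  [0,0,-9,0,0,0],
  [0,0,-11,0,0,0],
  [0,0,-13,0,0,0],
  [0,0,-15,0,0,0],
  [0,0,-16.5,0,0,0],
  [0,0,-16.5,0,0,0],
  [0,0,-16.5,0,0,0],
])

```text
clock: 47.5
position: [0.4963, 0.2013, 0.0354]
ee_rot: [-0.001, 0.996, 0.093, 0.0]
contact_force: [-0.2, -0.3, -4.5]
width: 0.0242
```

```bash
python3 -c "
from h import *
pose();jigp()
s=pane(2,28)
print(telemetry.get_state()['moment'])
cv2.imwrite('pics/w36b.png',cv2.resize(cv2.cvtColor(s[0],cv2.COLOR_RGB2BGR),(768,576)))"
```

```text
t 47.5 tcp [496.3 201.3  35.4] yaw 10.72 tilt [0.03 0.07] F [-0.2 -0.3 -4.5] w 24.2 q6 94.0
in frame x -100.7 y 0.2
front edge x at y=0: 36.6 slope deg 1.42 n 29 top h above tcp 3.8
 x 60 y edges [-83.   85.4]
 x 70 y edges [-83.   85.3]
 x 80 y edges [-83.6  84.9]
 x 90 y edges [-83.4  84.6]
 x 100 y edges [-84.   84.4]
plane deg x 4.35 y -0.10
[-0.05745431  0.28042272 -0.01578107]
```

View pics/w36b.png

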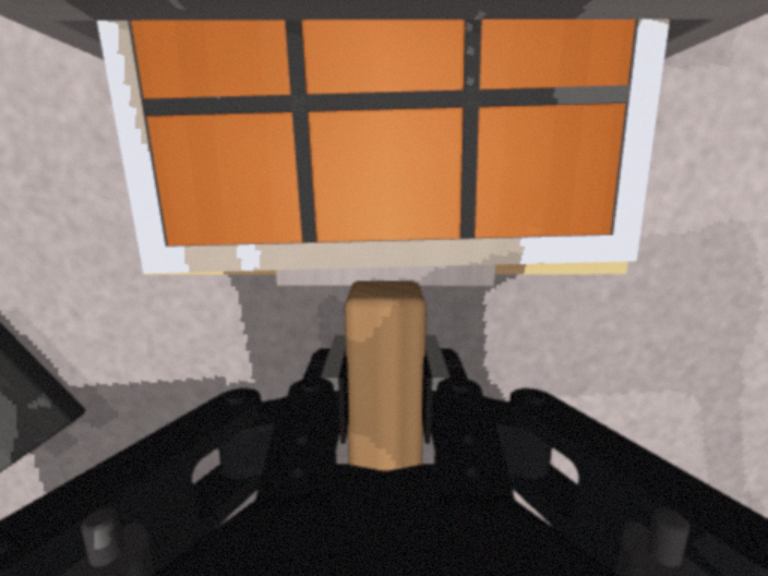

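Emit:
servo_tool([
  [-4,0,0,0,0,0],
  [-12,0,0,0,0,0],
  [-22,0,0,0,0,0],
  [-34,0,0,0,0,0],
  [-46,0,0,0,0,0],
  [-58,0,0,0,0,0],
  [-68,0,0,0,0,0],
  [-74,0,0,0,0,0],
])

```text
clock: 48.35
position: [0.4221, 0.1873, 0.0355]
ee_rot: [-0.001, 0.996, 0.093, 0.0]
contact_force: [0.6, -0.7, -3.2]
width: 0.0245
```

Emit:
servo_tool([
  [-5,0,0,0,0,0],
  [-12,0,0,0,0,0],
  [-20,0,0,0,0,0],
  [-26,0,0,0,0,0],
  [-30,0,0,0,0,0],
  [-30,0,0,0,0,0],
])

```text
clock: 48.95
position: [0.3934, 0.1819, 0.0354]
ee_rot: [-0.001, 0.996, 0.093, 0.0]
contact_force: [0.9, -0.0, -4.5]
width: 0.0242
```

```bash
python3 -c "
from h import *
pose();jigp()
s=pane(-2,18)
cv2.imwrite('pics/w37b.png',cv2.resize(cv2.cvtColor(s[0],cv2.COLOR_RGB2BGR),(768,576)))"
```

```text
t 48.95 tcp [393.4 181.9  35.4] yaw 10.72 tilt [0.02 0.06] F [ 0.9 -0.  -4.5] w 24.2 q6 95.0
in frame x -205.3 y 0.3
front edge x at y=0: 31.4 slope deg 0.04 n 11 top h above tcp 3.7
 x 60 y edges [-82.8  85.5]
 x 70 y edges [-83.   85.1]
 x 80 y edges [-83.3  84.8]
 x 90 y edges [-83.6  84.6]
 x 100 y edges [-84.   84.6]
plane deg x -0.76 y -0.03
```

View pics/w37b.png

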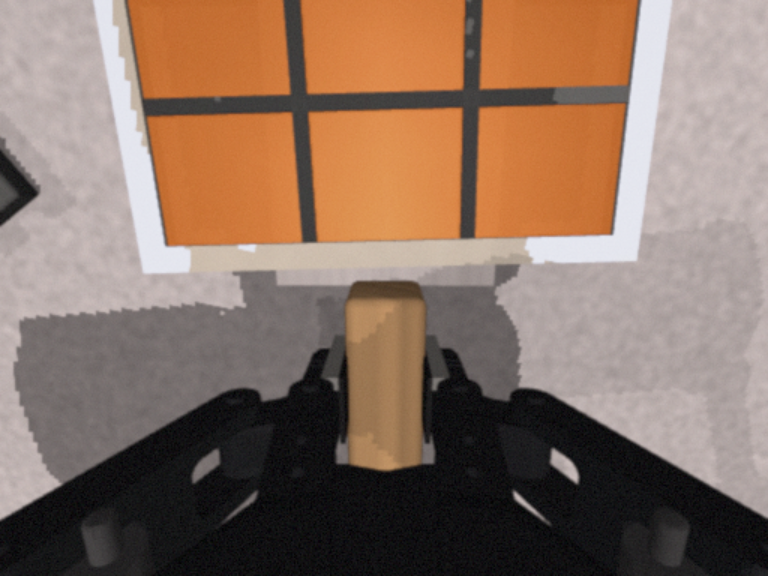

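Emit:
servo_tool([
  [0,0,-4,0,0,0],
  [0,0,-14,0,0,0],
  [0,0,-30,0,0,0],
  [0,0,-50,0,0,0],
  [0,0,-70,0,0,0],
  [0,0,-90,0,0,0],
  [0,0,-110,0,0,0],
  [0,0,-125,0,0,0],
])

```text
clock: 49.8
position: [0.3948, 0.182, 0.1626]
ee_rot: [-0.001, 0.996, 0.093, 0.002]
contact_force: [0.4, -0.2, -4.1]
width: 0.024
```

Emit:
servo_tool([
  [0,0,-8,0,0,0],
  [0,0,-12,0,0,0],
  [0,0,-14,0,0,0],
  [0,0,-14,0,0,0],
])

```text
clock: 50.2
position: [0.3938, 0.1817, 0.1741]
ee_rot: [-0.0, 0.996, 0.093, 0.0]
contact_force: [-0.6, -0.6, -4.0]
width: 0.0243
```

```bash
python3 -c "
from h import *
pose();pane(-2,18);rel(538.7,-108.9,175,-17.6)"
```

```text
t 50.2 tcp [393.8 181.7 174.1] yaw 10.72 tilt [0.01 0.06] F [-0.6 -0.6 -4. ] w 24.3 q6 95.0
front edge x at y=0: 31.2 slope deg -1.56 n 13 top h above tcp 3.7
 x 60 y edges [-82.7  85.8]
 x 70 y edges [-83.2  85.3]
 x 80 y edges [-83.5  84.9]
 x 90 y edges [-83.4  84.8]
 x 100 y edges [-84.   84.8]
plane deg x -0.75 y -0.04
row [ 88.4 312.5  -1.4] [-5.000e-02  2.000e-02  2.832e+01] rows>= 7.0
```

Emit:
servo_tool([
  [1,4,0,0,0,0.4],
  [4,14,0,0,0,1.3],
  [9,31,0,0,0,2.8],
  [15,52,0,0,0,4.7],
  [21,74,0,0,0,6.7],
  [27,96,0,0,0,8.7],
  [33,118,0,0,0,10.7],
  [39,140,0,0,0,12.7],
])

```text
clock: 51.05
position: [0.4589, 0.0497, 0.174]
ee_rot: [-0.0, 1.0, -0.019, 0.0]
contact_force: [0.0, -0.3, -4.9]
width: 0.0242
```

```bash
python3 -c "
from h import *
pose();rel(538.7,-108.9,175,-17.6)"
```

```text
t 51.05 tcp [458.9  49.7 174. ] yaw -2.13 tilt [0.03 0.04] F [ 0.  -0.3 -4.9] w 24.2 q6 90.0
row [ 85.6 155.6  -1.1] [-0.05 -0.02 15.47] rows>= 4.0
```

Emit:
servo_tool([
  [11,20,0,0,0,2],
  [23,41,0,0,0,4.2],
  [35,62,0,0,0,6.4],
  [47,83,0,0,0,8.6],
  [59,104,0,0,0,10.8],
  [69,122,0,0,0,13],
  [76,134,0,0,0,14.5],
  [79,140,0,0,0,15.4],
])

```text
clock: 51.85
position: [0.5332, -0.0925, 0.1739]
ee_rot: [-0.001, 0.988, -0.152, 0.0]
contact_force: [0.2, 0.8, -3.6]
width: 0.024
```

Emit:
servo_tool([
  [0,0,0,0,0,0],
  [0,0,0,0,0,0],
  [0,0,0,0,0,0],
])

```text
clock: 52.15
position: [0.532, -0.0902, 0.1742]
ee_rot: [-0.001, 0.989, -0.151, 0.0]
contact_force: [0.9, -0.1, -4.3]
width: 0.024
```

```bash
python3 -c "
from h import *
pose();s=pane(-2,18);rel(538.7,-108.9,175,-17.6)
cv2.imwrite('pics/w38b.png',cv2.resize(cv2.cvtColor(s[0],cv2.COLOR_RGB2BGR),(768,576)))
s=snap('scene','s2.png')
s=snap('top','t3.png')"
```

```text
t 52.15 tcp [532.  -90.2 174.2] yaw -17.33 tilt [0.02 0.11] F [ 0.9 -0.1 -4.3] w 24.0 q6 90.0
front edge x at y=0: 31.4 slope deg 0.10 n 10 top h above tcp 3.7
 x 60 y edges [-82.7  85.6]
 x 70 y edges [-82.9  85.2]
 x 80 y edges [-83.1  85.1]
 x 90 y edges [-83.6  84.9]
 x 100 y edges [-83.5  85. ]
plane deg x -0.74 y -0.00
row [11.9 15.9 -0.7] [-0.1  -0.01  0.28] rows>= 1.0
```

View pics/w38b.png

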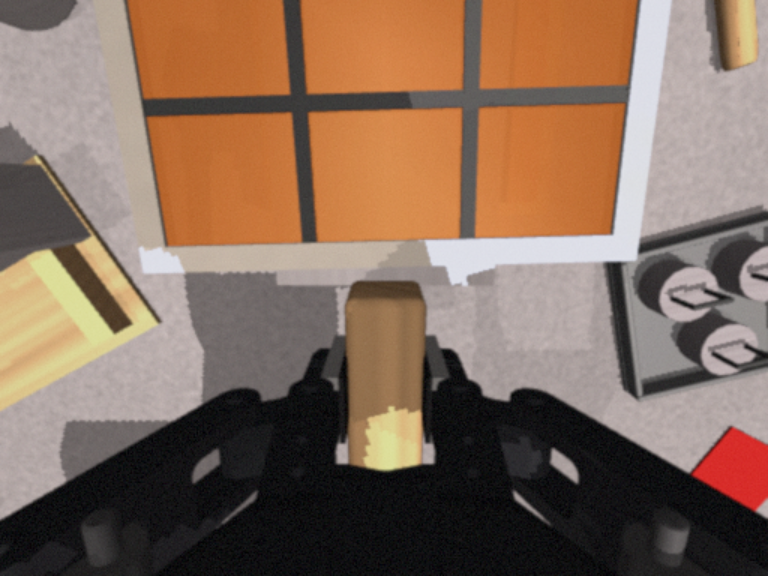

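View pics/s2.png

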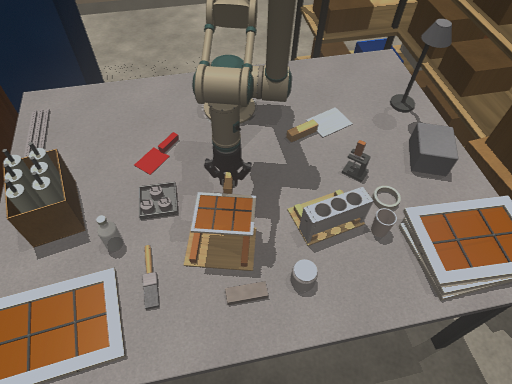

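Emit:
servo_tool([
  [4,5,0,0,0,0.1],
  [9,12,0,0,0,0.3],
  [12,16,2,0,0,0.3],
  [12,16,12,0,0,0.3],
  [12,16,28,0,0,0.3],
  [12,16,45,0,0,0.3],
  [12,16,62,0,0,0.3],
  [12,16,70,0,0,0.3],
])

```text
clock: 53.1
position: [0.5378, -0.1094, 0.1019]
ee_rot: [-0.001, 0.988, -0.154, -0.002]
contact_force: [-1.1, 0.7, -4.4]
width: 0.0238
```

Emit:
servo_tool([
  [0,0,8,0,0,0],
  [0,0,18,0,0,0],
  [0,0,28,0,0,0],
  [0,0,38,0,0,0],
  [0,0,45,0,0,0],
  [0,0,50,0,0,0],
  [0,0,50,0,0,0],
  [0,0,50,0,0,0],
])

```text
clock: 53.9
position: [0.5396, -0.1099, 0.0543]
ee_rot: [-0.001, 0.988, -0.154, 0.001]
contact_force: [-0.3, 0.2, -4.7]
width: 0.0247
```

```bash
python3 -c "
from h import *
pose();s=pane(-2,18);rel(538.7,-108.9,45,-17.6)
cv2.imwrite('pics/w39b.png',cv2.resize(cv2.cvtColor(s[0],cv2.COLOR_RGB2BGR),(768,576)))
s=snap('scene','s3.png');cv2.imwrite('pics/s3b.png',cv2.resize(cv2.cvtColor(s[0][170:290,160:320],cv2.COLOR_RGB2BGR),None,fx=4,fy=4))"
```

```text
t 53.9 tcp [ 539.6 -109.9   54.3] yaw -17.68 tilt [0.08 0.06] F [-0.3  0.2 -4.7] w 24.7 q6 89.0
front edge x at y=0: 30.7 slope deg -2.39 n 8 top h above tcp 3.7
 x 60 y edges [-82.7  85.7]
 x 70 y edges [-82.9  85.5]
 x 80 y edges [-83.1  85.4]
 x 90 y edges [-83.3  84.9]
 x 100 y edges [-83.6  84.5]
plane deg x -0.71 y -0.00
row [-1.4 -0.6  9.6] [-0.09 -0.09 -0.08] rows>= 1.0
```

View pics/w39b.png

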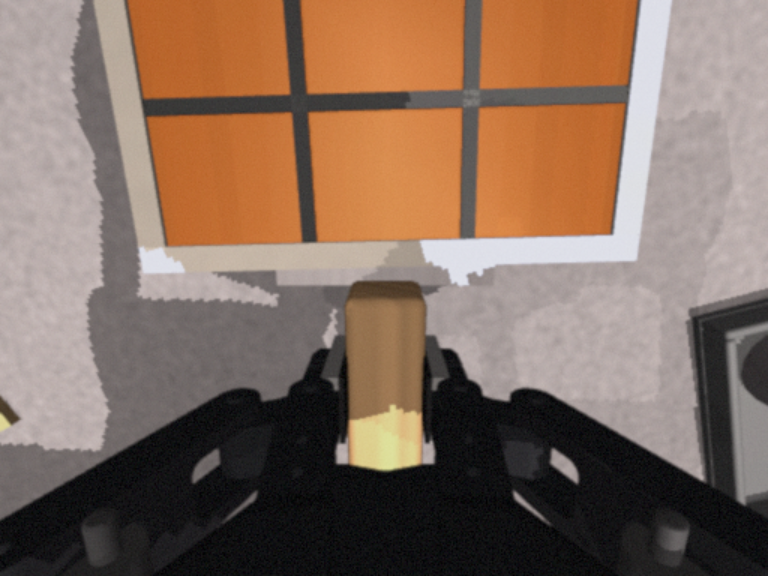

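View pics/s3b.png

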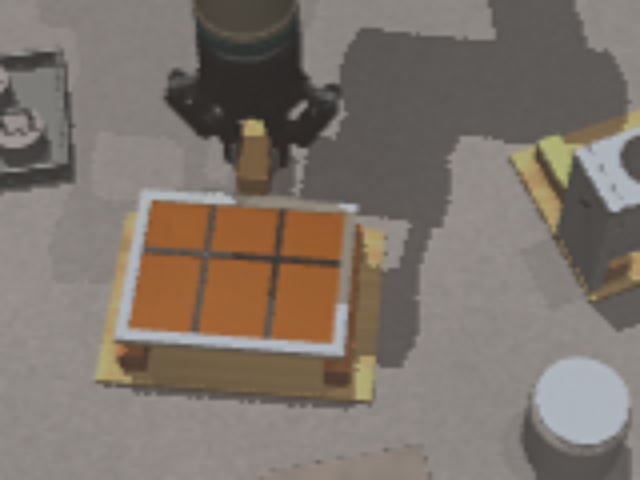

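```bash
cat >> h.py <<'E'
def paneworld(cam,zlo,zhi):
    s=snap(cam); P=cloud(s)*1000; c=s[0].astype(int)
    m=(P[...,2]>zlo)&(P[...,2]<zhi)&(np.hypot(P[...,0]-638,P[...,1]+138)<115)
    n,l,stt,_=cv2.connectedComponentsWithStats(m.astype(np.uint8)); k=1+np.argmax(stt[1:,4]); m=l==k
    r=cv2.minAreaRect(P[m][:,:2].astype(np.float32)); print(cam,m.sum(),np.round(r[0],1),np.round(r[1],1),round(r[2],1),'z',np.round(np.median(P[m][:,2]),1)); return s,P
E
python3 -c "
from h import *
paneworld('scene',55,70)
paneworld('top',55,70)
s,P=paneworld('scene',22,36)
"
```

```text
scene 2171 [ 632.5 -137.1] [170.4 146.2] 73.7 z 60.1
top 1258 [ 640.1 -139.3] [169.8 131.4] 73.7 z 60.5
scene 86 [660.3 -61.5] [ 18.9 131. ] 73.4 z 30.4
```

Emit:
servo_tool([
  [-1.9,-1,6,0,0,0],
  [-1.9,-1,13,0,0,0],
  [-1.9,-1,18,0,0,0],
  [-1.9,-1,21,0,0,0],
  [-1.9,-1,24,0,0,0],
  [-1.9,-1,27,0,0,0],
  [-1.9,-1,31,0,0,0],
  [-1.9,-1,35,0,0,0],
])

```text
clock: 54.95
position: [0.5384, -0.1084, 0.0193]
ee_rot: [-0.001, 0.988, -0.154, 0.001]
contact_force: [0.7, 0.5, -1.5]
width: 0.0238
```

Emit:
servo_tool([
  [0,0,1,0,0,0],
  [0,0,1,0,0,0],
])

```text
clock: 55.15
position: [0.5379, -0.1082, 0.0181]
ee_rot: [-0.001, 0.988, -0.154, 0.0]
contact_force: [-0.1, -0.9, -1.5]
width: 0.024
```

```bash
python3 -c "
from h import *
pose()
paneworld('top',33,46)
s=snap('wrist')
cv2.imwrite('pics/w40b.png',cv2.resize(cv2.cvtColor(s[0],cv2.COLOR_RGB2BGR),(768,576)))"
```

```text
t 55.15 tcp [ 537.9 -108.2   18.1] yaw -17.68 tilt [0.05 0.08] F [-0.1 -0.9 -1.5] w 24.0 q6 89.0
top 1244 [ 638.5 -136.5] [172.8 129.6] 74.5 z 37.3
```

View pics/w40b.png

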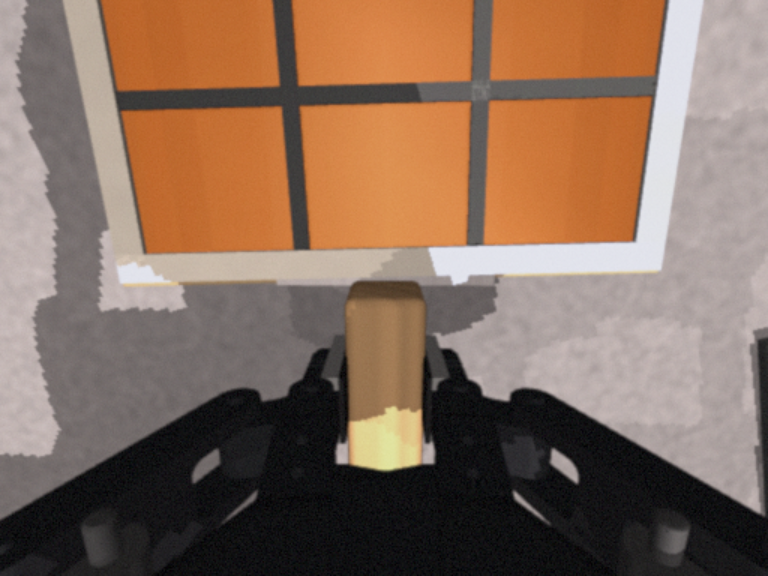

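Emit:
servo_tool([
  [-6,0,0,0,0,0],
  [-20,0,0,0,0,0],
  [-36,0,0,0,0,0],
  [-54,0,0,0,0,0],
  [-72,0,0,0,0,0],
  [-90,0,0,0,0,0],
  [-108,0,0,0,0,0],
  [-125,0,0,0,0,0],
])

```text
clock: 56.05
position: [0.4176, -0.0699, 0.0184]
ee_rot: [-0.001, 0.988, -0.154, 0.0]
contact_force: [-0.0, -0.6, -1.2]
width: 0.0242
```

Emit:
servo_tool([
  [-8,0,0,0,0,0],
  [-15,0,0,0,0,0],
  [-15,0,0,0,0,0],
  [-15,0,0,0,0,0],
])

```text
clock: 56.45
position: [0.4056, -0.0661, 0.0184]
ee_rot: [-0.001, 0.988, -0.154, 0.001]
contact_force: [-0.3, 1.0, -1.5]
width: 0.0241
```

```bash
python3 -c "
from h import *
pose();jigp(J=(635.6,-139.7,-16.1))
paneworld('top',33,46)
s=snap('wrist')
cv2.imwrite('pics/w41b.png',cv2.resize(cv2.cvtColor(s[0],cv2.COLOR_RGB2BGR),(768,576)))"
```

```text
t 56.45 tcp [405.6 -66.1  18.4] yaw -17.68 tilt [0.15 0.04] F [-0.3  1.  -1.5] w 24.1 q6 89.0
in frame x -241.4 y 6.9
top 2349 [ 637.7 -136.8] [175.  131.2] 73.8 z 37.1
```

View pics/w41b.png

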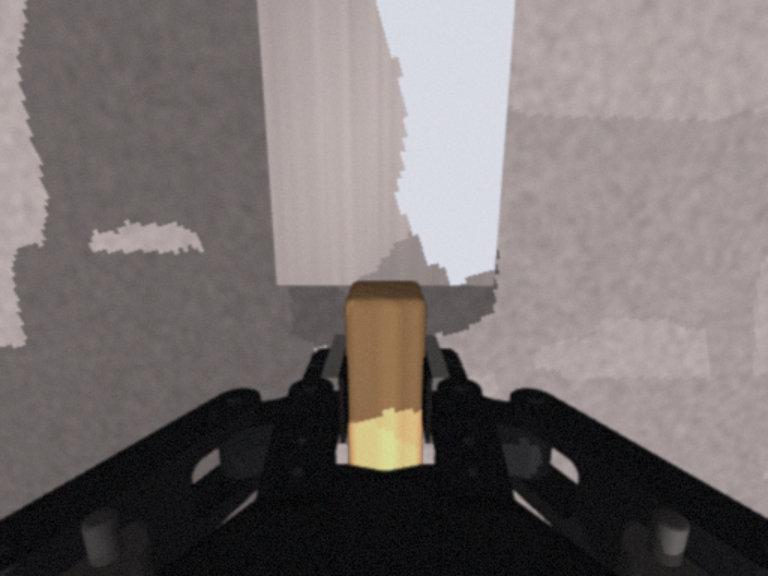

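Emit:
servo_tool([
  [0,0,4,0,0,0],
  [0,0,8,0,0,0],
  [0,0,11,0,0,0],
  [0,0,13,0,0,0],
  [0,0,14.5,0,0,0],
  [0,0,15.2,0,0,0],
  [0,0,15.2,0,0,0],
])

```text
clock: 57.25
position: [0.4044, -0.0656, 0.0032]
ee_rot: [-0.001, 0.988, -0.154, 0.0]
contact_force: [-1.2, 0.6, 3.8]
width: 0.0241
```

```bash
python3 -c "
from h import *
pose()"
```

```text
t 57.25 tcp [404.4 -65.6   3.2] yaw -17.67 tilt [0.05 0.07] F [-1.2  0.6  3.8] w 24.1 q6 89.0
```

Resting on the bench; release and retreat.

Emit:
servo_tool([
  [0,0,0,0,0,0],
  [0,0,0,0,0,0],
  [0,0,0,0,0,0],
  [0,0,0,0,0,0],
  [0,0,0,0,0,0],
  [0,0,0,0,0,0],
  [0,0,0,0,0,0],
], hand=0)

```text
clock: 57.95
position: [0.4046, -0.0657, 0.0029]
ee_rot: [-0.001, 0.988, -0.154, 0.0]
contact_force: [-0.4, 0.0, 0.5]
width: 0.0853
```

Emit:
servo_tool([
  [0,0,-20,0,0,0],
  [0,0,-60,0,0,0],
  [0,0,-100,0,0,0],
  [0,0,-150,0,0,0],
  [0,0,-200,0,0,0],
  [-40,0,-240,0,0,0],
  [-80,0,-260,0,0,0],
  [-80,0,-260,0,0,0],
])

```text
clock: 58.75
position: [0.3251, -0.0406, 0.2658]
ee_rot: [-0.0, 0.988, -0.153, 0.003]
contact_force: [0.8, -0.1, -0.5]
width: 0.0856
```

```bash
python3 -c "
from h import *
pose()
s,P=paneworld('top',33,46)
rect(s,22,33,638,-138,110)
rect(s,18,40,400,-60,90)
rect(s,140,155,425,380,40)
rect(s,12,24,427,-319,110)
im=s[0]; cv2.imwrite('pics/t4.png',cv2.cvtColor(im,cv2.COLOR_RGB2BGR))
s=snap('scene','s4.png')
cv2.imwrite('pics/s4b.png',cv2.resize(cv2.cvtColor(s[0],cv2.COLOR_RGB2BGR),(768,576)))
s=snap('wrist','w42.png')
cv2.imwrite('pics/w42b.png',cv2.resize(cv2.cvtColor(s[0],cv2.COLOR_RGB2BGR),(768,576)))
"
```

```text
t 58.75 tcp [325.1 -40.6 265.8] yaw -17.66 tilt [ 0.29 -0.01] F [ 0.8 -0.1 -0.5] w 85.6 q6 88.0
top 2367 [ 637.6 -137.3] [175.1 131.1] 73.7 z 37.1
rect n 219 [ 637.8 -137.2] [175.9 130.4] 74.0 z 31.8
rect n 265 [393.8 -59.8] [25.8 88.9] 71.9 z 27.8
rect n 63 [425.8 380. ] [25.7 15.9] 46.2 z 149.4
rect n 315 [ 427.8 -318.6] [126.1 125.1] 87.7 z 20.3
```

View pics/t4.png

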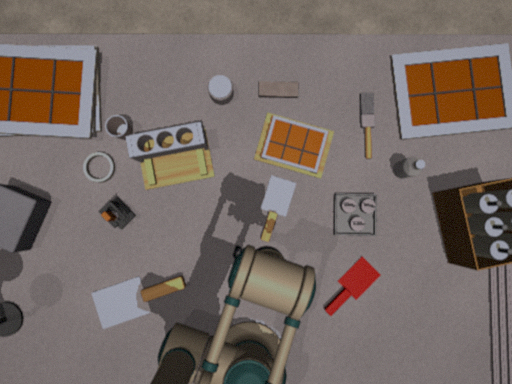

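View pics/s4b.png

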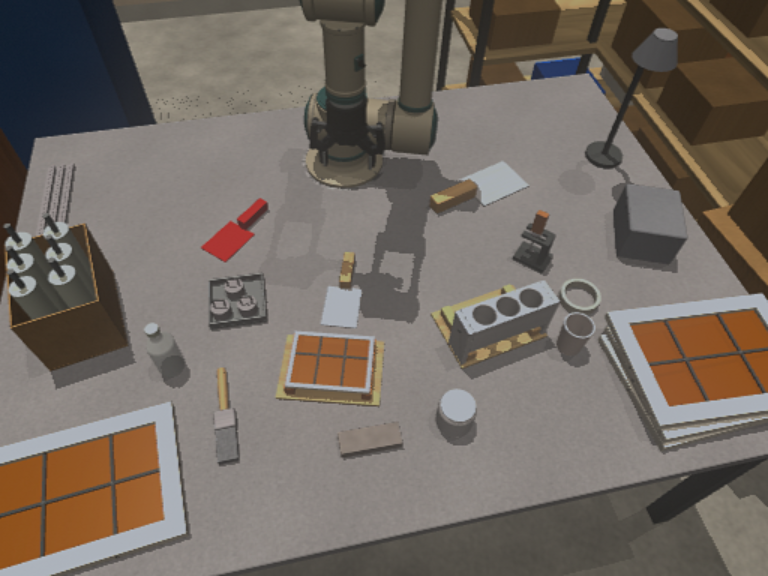

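View pics/w42b.png

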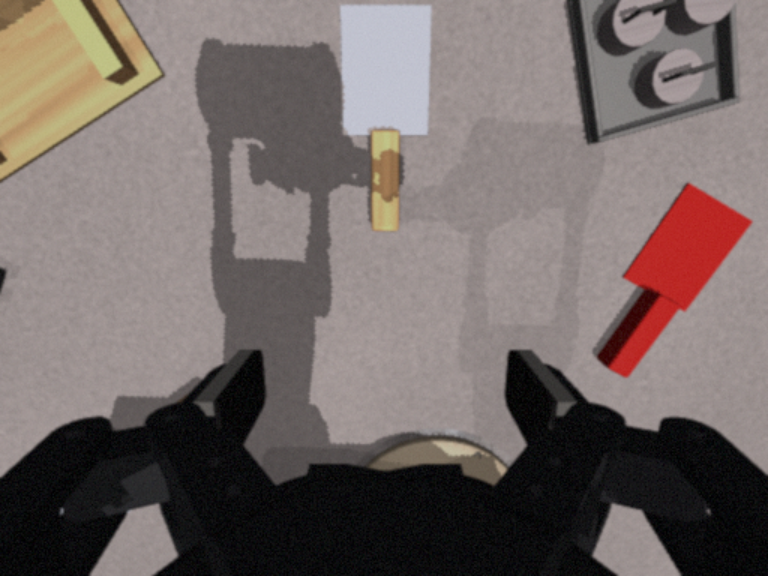

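The pictures show the pane on the rack (top px 295,145), three weights upright in the tray (355,212), the hook in its stand (117,211) and the spatula flat on the bench (275,205), so I'm handing the job in.

Emit:
servo_tool([
  [0,0,0,0,0,0],
  [0,0,0,0,0,0],
  [0,0,0,0,0,0],
])

```text
clock: 59.2
position: [0.3284, -0.0419, 0.262]
ee_rot: [-0.001, 0.988, -0.154, -0.001]
contact_force: [0.3, -0.2, 0.4]
width: 0.0854
```

```bash
python3 -c "
from h import *
pose(); print(sign_off())"
```

```text
t 59.2 tcp [328.4 -41.9 262. ] yaw -17.68 tilt [-0.07  0.12] F [ 0.3 -0.2  0.4] w 85.4 q6 88.0
the job is handed in; nothing more can be done
None
```

The job is done and handed in at 59 s; sign-off gave no verdict. I drew all three weights out of the bores with the hook and stood them in the tray. I then hung the hook back, carried the pane to the rack on the small yellow-handled spatula, and laid the spatula flat on the bench.

The last checks agreed with the task:
- **Pane:** it lies on the rack within about 1 to 2 mm of the rack's centre and within 0.5° of square. Its top measured 37 mm above the bench, where about 38 mm was expected.
- **Hook:** it hangs upright in the stand, within about 1 mm of where it started.
- **Weights:** all three look upright and spread out inside the tray.
- **Spatula:** it lies flat, about 240 mm from the rack's centre.
- **Bystanders:** none looks moved in the before and after pictures; I did not measure them.

- **Tray knock:** the tray was knocked about 29 mm early in the run. I saw it in the pictures and placed the weights at its new position.
- **Camera disagreement:** the top and wrist cameras disagreed by a steady 3 mm or so. I used the wrist camera for grasps and compared pane and rack within the top camera's own view.

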